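# Clear the ledge and shut down the drop-front power cabinet

## Task

Shut the vanity down for the night. First put away whatever lies on the shelf in front of the little white power cabinet, each thing lying flat inside its tray of the three-tier organizer: the comb in the lowest tray, the tweezers in the middle one, the round tin and the soap case side by side in the top one. Then lower the cabinet's bottom-hinged front all the way down, sweep its whole row of toggles off in one finger drag along the row without lifting the finger away, starting from the end they lean towards, push the front fully shut again, and last press the flat lock key on the cabinet's top with about 6 N (never over 20 N), leaving the toothbrush handle, tumbler and lotion bottle alone.

Things in the scene. Friction and masses are not known exactly. Their poses are not given: they have to be found in the camera images.
- comb: green plastic comb lying flat, 160 x 34 x 9 mm, 35 g; origin at its middle, x along its length, z up. May be absent (None at the start).
- tweezers: chrome tweezers lying flat, 125 x 13 x 10 mm, 40 g; origin at its middle, x along the length, z up. May be absent.
- tin: closed round aluminium balm tin, diameter 60, height 22 mm, 60 g, lying flat; origin at its middle, z up. May be absent.
- soap_case: white plastic travel soap case, a rounded box 85 x 46 x 30 mm, 90 g, with a grey seam; origin at its middle, x along its length, z up. May be absent.
- tray_low (a point): centre of the inner floor of the lowest, front tray of the fixed white organizer, 5 mm above the shelf. Site axes: x towards the higher trays, y along the tray, z up. Inside 95 mm (x) by 220 mm (y); walls 5 mm thick, 15 mm high above the floor.
- tray_mid (a point): the same point of the middle tray, alike, 30 mm higher and 105 mm further along x
- tray_top (a point): the same point of the top, rear tray, alike, another 30 mm higher and 105 mm further along x
- cabinet: fixed white power cabinet, 280 mm wide (y), 130 mm deep, 188 mm high; its origin lies on the shelf 70 mm in front of (nearer the robot than) the hinge axis, at mid width; x towards the cabinet's back, y along its front, z up. Its body occupies x from 78 to 208 mm. The clutter lies in front of it, where the front comes down.
- flap_hinge (a point): middle of the hinge axis of the drop-down front, 35 mm above the shelf; the axis runs along the cabinet's y. The front is a white panel 270 mm wide and 12 mm thick that reaches 146 mm from the hinge axis (the axis lies in the mid-plane of the panel).
- flap_bar (a point): middle of the round grab bar of the front: diameter 14 mm, 150 mm long along y, 180 mm from the hinge axis in the plane of the panel, with a clear 27 mm gap between bar and panel edge, 134 mm wide between the two posts. Shut: straight above the hinge, 215 mm above the shelf; fully down: 180 mm in front of the hinge, 35 mm above the shelf.
- flap (a joint): angle of the front: 0 shut and upright, 1.571 (stop) fully down and level. A stiff friction hinge (about 0.5 N m, so up to 3 N at the bar going down, up to 5 N going up): it stays where it is left.
- sw0 (a joint): toggle 0, the one at the cabinet's -y end of the row: angle -0.3 = on (leans a little to the cabinet's -y), +0.9 = off (laid well over to +y). Joint angles of all four have the same sense. When the front is level they tip over by themselves past the upright middle; pushing takes under 1 N.
- sw1 (a joint): toggle 1, next along +y
- sw2 (a joint): toggle 2, next along +y
- sw3 (a joint): toggle 3, the last, at the +y end
- sw0_tip (a point): centre of the rounded tip of toggle 0. Four black bat toggles stand on the inner face of the front (reached when it is down) in a row along the cabinet's y; pivots 58 mm apart, 70 mm from the hinge axis, 10 mm above the panel's mid-plane. The tip centre is 40 mm from the pivot; the tip is a cylinder 12 mm in diameter and 22 mm long across the row.
- sw1_tip (a point): the same of toggle 1. With the front level each tip's top stands 44 mm above its pivot when on, 46 mm upright and 31 mm when off, so a finger whose end runs 32 to 37 mm above the pivots (77 to 82 mm above the shelf) tips each one over and passes above it once it is down.
- sw2_tip (a point): the same of toggle 2
- sw3_tip (a point): the same of toggle 3
- lock_key: flat membrane lock key, a dark 44 mm square pad with a white ring, 6 mm high, on the front part of the cabinet's top at mid width; pressed straight down
- key_top (a point): centre of the key's top face, 194 mm above the shelf. It gives about 0.4 mm per newton (5 N at 2 mm), stop at 4 mm.
- toothbrush: bystander: grey electric toothbrush handle standing upright, diameter 34, 188 mm high; origin at the centre of its foot, z up
- tumbler: bystander: white ceramic tumbler, diameter 72, 100 mm high; origin at the centre of its foot
- lotion: bystander: white lotion bottle, diameter 60, 150 mm high; origin at the centre of its foot
There are look-alikes about, which are no part of the job. Of the things that look like the comb, the largest one is meant.

How it is judged:
By the outcome, as a careful person would: the job done as asked, in the order asked, and still so for the second after the job is handed in, with the robot touching nothing.
Of comb, tweezers, tin, soap_case only 2 to 4 are there at a start; the rules pass over those that are not, and their reading is None.
At some moment in a run one of comb, tweezers, tin, soap_case may be knocked a few centimetres aside while the robot is not near it.
Once in a run the grip may slacken for a moment while it holds something.
It also fails if it takes over 210 s, if anything falls off the work surface, if the arm or the gripper's body presses on something with over 40 N, if the wrist force passes 120 N, or if a joint passes its speed limit or range.

## Robot

A 7-joint arm with a two-finger parallel gripper is mounted at the origin on the work surface. World frame = base frame: x ahead of the robot, y to its left, z up, the work surface at z = 0. Lengths are in m, angles in rad, forces in N, time in s.
With the tool pointing down it reaches from about 0.425 to 0.875 m from the base axis. Payload 4.7 kg.
Tool frame: the origin (TCP) lies on the centre line of the jaws, within the pads' length; the fingertips stand 25 mm ahead of it and the grasp point (between the pads) lies 6 mm ahead of it; z points along the fingers, y is the direction in which the jaws open and shut (so a half turn about z gives the same grasp; the last joint's range is limited). The gripper opens to 87 mm and grips with 3 to 60 N. Pads are 19 mm wide; open, the fingers measure 117 mm over their backs; the gripper's body (75 mm by 190 mm) begins 51 mm behind the grasp point.
Start: joints at [1.207, 0.321, -0.07, 1.45, 0.023, 1.371, -0.057], TCP at [0.24, -0.604, 0.248] pointing down, gripper open.
Joint ranges: [-2.86, 2.86], [-0.3, 2.09], [-1.38, 1.24], [0.06, 2.45], [-1.56, 4.7], [0.09, 2.05], [-2.69, 2.69]. Speed limits (rad/s): [2.57, 2.57, 3.14, 3.14, 3.14, 3.14, 3.14].

## Interface

Orientations are given as a 3x3 rotation matrix whose columns are the frame's x, y, z axes.
In Python, from workcell import get_obs, grab_frame, get_calibration, job_done gives the robot as it stands. The module is installed in compiled form; this text tells all that it offers.
- The arm moves only by the tool send_rows, never from a script. Its argument "plan" is a list of rows, each a list of 7 numbers: the turn, a rotation vector about the tool's x, y, z in rad, then the shift along the tool's x, y, z in mm, then the opening, from 0 (shut) to 1 (fully open). In form: [[ax, ay, az, tx, ty, tz, gripper], ...]. A call has 1 to 12 rows; each row shifts and turns the commanded pose from where the row before left it, along the tool's axes as they then stand; what a row does not reach is not made up. A row lasts 1/10 s, in which the tool goes at most 50 mm and 8.59 degrees, less where a joint would pass 70% of its speed; a pose out of reach is approached as far as the arm can. A call is refused whole if a number of a shift passes 50 or a number of a turn 0.15, either way. A call with a gripper value outside its range is refused whole. The fingers move at their own pace and stop on an object; "force" is the grip in N (left out, the last holds). Time passes only in rows, so rows that do not move let the fingers close. It gives the time, the measured TCP pose, the force and the opening at its end, in the units of the state.
- get_obs(): the state, without advancing time (a new reading comes with each control period).
- grab_frame(name): name is "side" or "top"; returns the picture (480x640x3 uint8, blue, green, red); there is no depth.
- get_calibration(name): a dict with "mtx" (3x3 intrinsics, pixels), "distortion" ([k1, k2, p1, p2, k3] as OpenCV has them; the pictures are not rectified), "eye" and "rotation" of the camera in the world. Camera axes: x right, y down, z forward; pixel columns grow to the right and rows downward; lengths in m; the calibration is good to about 2 mm. A picture is of the moment at which its call begins. get_calibration takes no time and is no camera call.
- job_done(): hands the job in, once; it reports no verdict.
The state is a dict: "time": time; "qpos": joint angles; "qd": joint speeds; "tau": joint torques, N m; "position": TCP position; "eef_rot": TCP orientation; "force": force on the tool from outside, world axes, zero at the start; "ft_torque": the same for the moment, N m; "finger_gap": opening from 0.0 (shut) to 1.0 (fully open).
Only numpy, scipy, OpenCV 4.12 (cv2) and the standard library are available. Lean on these libraries where they do the work, as an engineer would, in place of code of your own. Each camera call takes 0.05 s, during which the arm holds its last target.

## Working session

There is one attempt and no reset: what is moved stays moved. The work goes in short steps, Python scripts to look and compute and a tool call to move; the robot and the scene stay as the last step left them, time stands still between calls to the robot, and variables do not carry over. Pictures are saved under pics/ and viewed, and the job is handed in when it is done.

Besides the shell and the picture viewer there is one more tool, called after ">>>" as name(argument=value, ...) on one line, values as JSON. send_rows: Moves the arm, as the interface text tells. Its arguments: {"type":"object","properties":{"plan":{"type":"array","items":{"type":"array","items":{"type":"number"}}},"force":{"type":"number"}},"required":["plan"]}

```bash
mkdir -p pics; ls; python3 - <<'E'
from workcell import *
import cv2,numpy as np
for n in("side","top"):
    cv2.imwrite(f"pics/{n}0.png",grab_frame(n))
    c=get_calibration(n);print(n,c)
o=get_obs();print(o)
E
```

```text
pics
side {'mtx': array([[618.78030406,   0.        , 324.11892628],
       [  0.        , 618.78030406, 246.60316955],
       [  0.        ,   0.        ,   1.        ]]), 'distortion': array([0.00902925, 0.        , 0.        , 0.        , 0.        ]), 'eye': array([0.26767528, 0.96556379, 1.23523558]), 'rotation': array([[-0.94986427, -0.22968194,  0.21214162],
       [-0.31263817,  0.68924508, -0.65360432],
       [ 0.00390354, -0.68715895, -0.72649662]])}
top {'mtx': array([[512.99362003,   0.        , 315.96392591],
       [  0.        , 512.99362003, 239.95144745],
       [  0.        ,   0.        ,   1.        ]]), 'distortion': array([-0.02586991,  0.        ,  0.        ,  0.        ,  0.        ]), 'eye': array([ 0.30183783, -0.00538415,  1.37391469]), 'rotation': array([[-0.03851342, -0.97556358,  0.21631557],
       [-0.99924704,  0.03658206, -0.01292693],
       [ 0.00469777, -0.21665055, -0.97623792]])}
{'time': 0.1, 'qpos': array([ 1.20711901,  0.32173845, -0.07010634,  1.45154287,  0.02261773,
        1.37080649, -0.05693563]), 'qd': array([-8.17370122e-04, -1.15166857e-03, -9.00512605e-04, -2.25785733e-03,
        2.18896011e-03,  2.70418527e-07, -1.37150071e-03]), 'tau': array([-1.38617170e-04, -4.92571485e+01, -4.05714791e-01, -3.13399708e+01,
       -6.42059580e-02,  3.94327752e-02,  5.42492148e-05]), 'position': array([ 0.23955352, -0.60376152,  0.24658289]), 'eef_rot': array([[ 9.29480823e-01,  3.68869724e-01, -7.25396322e-04],
       [ 3.68870422e-01, -9.29479543e-01,  1.54618365e-03],
       [-1.03900707e-04, -1.70472530e-03, -9.99998542e-01]]), 'force': array([-0.63111275,  0.47225716,  0.03776791]), 'ft_torque': array([ 0.05836529, -0.03642512,  0.00804982]), 'finger_gap': 1.0024726237608756}
```

View pics/top0.png

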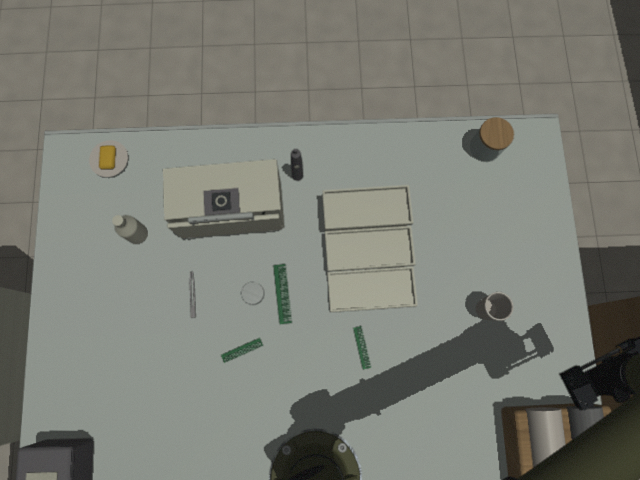

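View pics/side0.png

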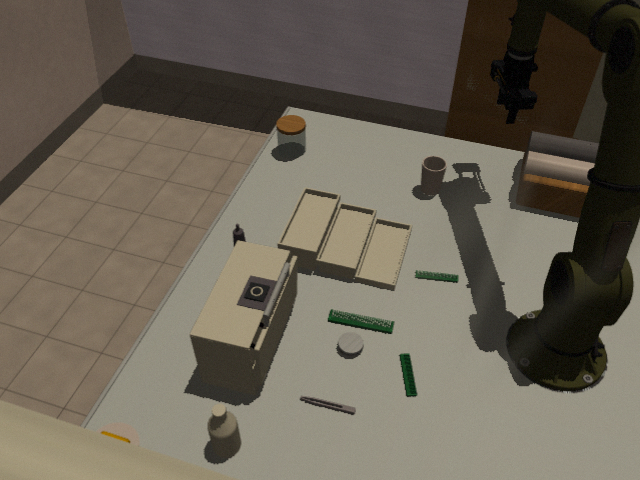

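The top view shows the large comb at (283,293), tweezers (193,294) and tin (252,293). The cabinet is around (222,195) and the trays are at (371,290), (369,249) and (367,208). There is no soap case. Two smaller combs are decoys.

```bash
cat > h.py <<'E'
from workcell import *
import cv2,numpy as np
C={n:get_calibration(n) for n in("side","top")}
def ray(n,uv):
    c=C[n];p=cv2.undistortPoints(np.array(uv,float).reshape(-1,1,2),c["mtx"],c["distortion"]).reshape(-1,2)
    d=np.c_[p,np.ones(len(p))]@c["rotation"].T
    return c["eye"],d
def pz(n,uv,z):
    e,d=ray(n,uv);return e+d*((z-e[2])/d[:,2])[:,None]
def proj(n,P):
    c=C[n];R=c["rotation"].T;P=np.array(P,float).reshape(-1,3)
    return cv2.projectPoints(P,cv2.Rodrigues(R)[0],-R@c["eye"],c["mtx"],c["distortion"])[0].reshape(-1,2)
def crop(n,img,x0,y0,x1,y1,s,f):
    cv2.imwrite(f,cv2.resize(img[y0:y1,x0:x1],None,fx=s,fy=s,interpolation=cv2.INTER_CUBIC))
def st():
    o=get_obs();print(round(o["time"],2),"p",o["position"].round(4),"x",o["eef_rot"][:,0].round(3),"y",o["eef_rot"][:,1].round(3),"F",o["force"].round(2),"gap",round(o["finger_gap"],3),"q",o["qpos"].round(2));return o
E
python3 - <<'E'
from h import *
t=cv2.imread("pics/top0.png");s=cv2.imread("pics/side0.png")
crop("top",t,150,140,430,330,2.8,"pics/t_c.png")
crop("side",s,180,170,440,430,2.3,"pics/s_c.png")
for n,im in(("top",t),("side",s)):
    h=cv2.cvtColor(im,cv2.COLOR_BGR2HSV)
    m=cv2.inRange(h,(45,100,20),(85,255,255))
    m=cv2.morphologyEx(m,cv2.MORPH_CLOSE,np.ones((5,5)))
    cs,_=cv2.findContours(m,0,2)
    for c in cs:
        if cv2.contourArea(c)<60:continue
        r=cv2.minAreaRect(c);b=cv2.boxPoints(r);P=pz(n,b,0.009)
        e=[np.linalg.norm(P[i]-P[(i+1)%4]) for i in(0,1)]
        l=(P[1]-P[0]) if e[0]>e[1] else P[2]-P[1]
        print(n,"comb",np.round(r[0],1),pz(n,[r[0]],.009)[0].round(4),np.round(e,3),"yaw",np.degrees(np.arctan2(l[1],l[0])).round(1))
E
```

```text
top comb [278.6 294.4] [0.4596 0.0817 0.009 ] [0.024 0.154] yaw -169.2
side comb [407.4 374.7] [0.3198 0.1845 0.009 ] [0.023 0.111] yaw 112.2
side comb [360.1 321.4] [0.4633 0.0741 0.009 ] [0.034 0.159] yaw -175.5
side comb [436.5 276.7] [ 0.3137 -0.1278  0.009 ] [0.02  0.107] yaw -170.1
```

View pics/t_c.png

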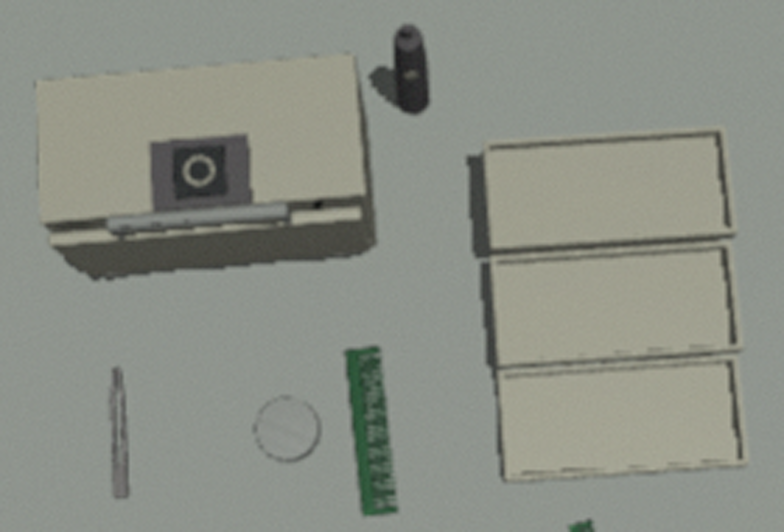

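View pics/s_c.png

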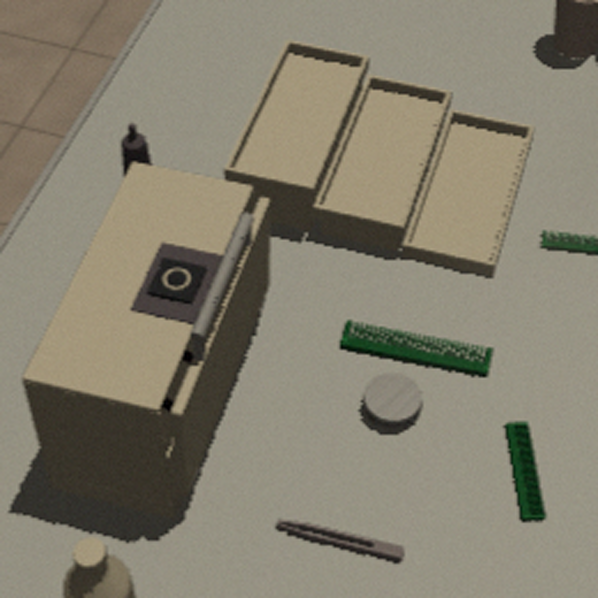

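```bash
python3 - <<'E'
from h import *
T=lambda a:np.array(a,float).reshape(-1,2)/2.8+[150,140]
S=lambda a:np.array(a,float).reshape(-1,2)/2.3+[180,170]
def yaw(a,b):return np.degrees(np.arctan2(b[1]-a[1],b[0]-a[0])).round(1)
P=pz("top",T([345,349,379,347,397,513,363,515]),.009);print("comb top",P.round(3).tolist(),P.mean(0).round(4),yaw(P[3],P[0]),yaw(P[2],P[1]))
P=pz("side",S([347,320,491,350,488,375,341,346]),.006);print("comb side",P.round(3).tolist(),P.mean(0).round(4),yaw(P[1],P[0]))
P=pz("top",T([117,367,122,497]),.008);print("tw top",P.round(3).tolist(),P.mean(0).round(4),yaw(P[1],P[0]),np.linalg.norm(P[0]-P[1]))
P=pz("side",S([278,524,402,555]),.007);print("tw side",P.round(3).tolist(),P.mean(0).round(4),yaw(P[1],P[0]))
print("tin",pz("top",T([287,427]),.022).round(4),pz("side",S([392,397]),.022).round(4))
print("key",pz("top",T([199,170]),.194).round(4),pz("side",S([176,279]),.194).round(4))
P=pz("top",T([108,226,288,213]),.215);print("bar top",P.round(4).tolist(),P.mean(0),yaw(P[1],P[0]),np.linalg.norm(P[0]-P[1]))
P=pz("top",T([37,81,355,55,366,193,40,222]),.188);print("cab top",P.round(3).tolist(),yaw(P[1],P[0]),yaw(P[2],P[3]))
P=pz("top",T([485,147,723,130,735,235,488,251]),.080);print("top tr",P.round(3).tolist(),P.mean(0).round(4),yaw(P[1],P[0]),yaw(P[2],P[3]))
P=pz("top",T([490,262,731,245,741,350,495,367]),.050);print("mid tr",P.round(3).tolist(),P.mean(0).round(4),yaw(P[1],P[0]))
P=pz("top",T([498,376,735,360,747,465,504,480]),.020);print("low tr",P.round(3).tolist(),P.mean(0).round(4),yaw(P[1],P[0]),yaw(P[2],P[3]))
# side: top tray corners rim
P=pz("side",S([290,45,367,62,314,190,228,171]),.080);print("top tr side",P.round(3).tolist(),P.mean(0).round(4))
P=pz("side",S([372,80,452,95,404,226,316,207]),.050);print("mid tr side",P.round(3).tolist(),P.mean(0).round(4))
P=pz("side",S([455,114,532,129,493,271,404,248]),.020);print("low tr side",P.round(3).tolist(),P.mean(0).round(4))
E
```

```text
comb top [[0.54, 0.094, 0.009], [0.541, 0.062, 0.009], [0.382, 0.049, 0.009], [0.382, 0.081, 0.009]] [0.4614 0.0714 0.009 ] 4.9 4.6
comb side [[0.543, 0.058, 0.006], [0.386, 0.048, 0.006], [0.381, 0.081, 0.006], [0.539, 0.094, 0.006]] [0.4622 0.0702 0.006 ] 3.7
tw top [[0.531, 0.314, 0.008], [0.407, 0.308, 0.008]] [0.4691 0.3108 0.008 ] 2.9 0.12446553936442441
tw side [[0.531, 0.315, 0.007], [0.408, 0.309, 0.007]] [0.4696 0.3123 0.007 ] 2.8
tin [[0.4657 0.1496 0.022 ]] [[0.466  0.1499 0.022 ]]
key [[0.6681 0.2026 0.194 ]] [[0.669  0.2017 0.194 ]]
bar top [[0.6157, 0.2747, 0.215], [0.6213, 0.1245, 0.215]] [0.61852495 0.19960196 0.215     ] 92.1 0.15029791565503403
cab top [[0.756, 0.346, 0.188], [0.77, 0.067, 0.188], [0.644, 0.061, 0.188], [0.629, 0.339, 0.188]] 92.8 93.1
top tr [[0.716, -0.047, 0.08], [0.725, -0.272, 0.08], [0.622, -0.276, 0.08], [0.615, -0.045, 0.08]] [ 0.6694 -0.1599  0.08  ] 92.2 91.7
mid tr [[0.612, -0.048, 0.05], [0.62, -0.277, 0.05], [0.518, -0.279, 0.05], [0.511, -0.048, 0.05]] [ 0.5651 -0.1629  0.05  ] 92.0
low tr [[0.507, -0.051, 0.02], [0.514, -0.278, 0.02], [0.414, -0.282, 0.02], [0.408, -0.053, 0.02]] [ 0.4607 -0.1661  0.02  ] 91.7 91.3
top tr side [[0.722, -0.268, 0.08], [0.624, -0.268, 0.08], [0.617, -0.048, 0.08], [0.718, -0.045, 0.08]] [ 0.6701 -0.157   0.08  ]
mid tr side [[0.617, -0.27, 0.05], [0.518, -0.276, 0.05], [0.514, -0.054, 0.05], [0.615, -0.05, 0.05]] [ 0.566  -0.1625  0.05  ]
low tr side [[0.512, -0.275, 0.02], [0.416, -0.28, 0.02], [0.408, -0.047, 0.02], [0.511, -0.048, 0.02]] [ 0.4616 -0.1626  0.02  ]
```

```bash
cat >> h.py <<'E'
from scipy.spatial.transform import Rotation as Ro
def Rd(yawdeg):
    a=np.radians(yawdeg);c,s=np.cos(a),np.sin(a)
    return np.array([[c,s,0],[s,-c,0],[0,0,-1.]])
def plan(*wps):
    """wps: (x,y,z,yawdeg) ; prints shift (pre-turn axes) then turn"""
    o=get_obs();p=o["position"];R=o["eef_rot"]
    for w in wps:
        t=np.array(w[:3]);d=R.T@(t-p)*1000
        Rt=R if w[3] is None else Rd(w[3]);v=Ro.from_matrix(R.T@Rt).as_rotvec()
        print(w,"shift",d.round(1),"|",np.linalg.norm(d).round(),"turn",v.round(3)," | shift-after-turn",(Rt.T@(t-p)*1000).round(1))
        p,R=t,Rt
E
python3 - <<'E'
from h import *
st()
print("lotion top/side",pz("top",[[124,219]],.15))
plan((.50,-.2,.247,None),(.466,.15,.247,90),(.466,.15,.08,90),(.466,.15,.032,90))
E
```

```text
0.1 p [ 0.2396 -0.6038  0.2466] x [ 0.929  0.369 -0.   ] y [ 0.369 -0.929 -0.002] F [-0.63  0.47  0.04] gap 1.002 q [ 1.21  0.32 -0.07  1.45  0.02  1.37 -0.06]
lotion top/side [[0.64379905 0.45037677 0.15      ]]
(0.5, -0.2, 0.247, None) shift [ 391.  -279.2    0. ] | 480.0 turn [0. 0. 0.]  | shift-after-turn [ 391.  -279.2    0. ]
(0.466, 0.15, 0.247, 90) shift [  97.5 -337.9    0.6] | 352.0 turn [-2.000e-03 -1.000e-03 -1.193e+00]  | shift-after-turn [350. -34.   0.]
(0.466, 0.15, 0.08, 90) shift [  0.   0. 167.] | 167.0 turn [0. 0. 0.]  | shift-after-turn [  0.   0. 167.]
(0.466, 0.15, 0.032, 90) shift [ 0.  0. 48.] | 48.0 turn [0. 0. 0.]  | shift-after-turn [ 0.  0. 48.]
```

>>> send_rows(plan=[[0, 0, 0, 32, -23, 0, 1], [0, 0, 0, 33, -23, 0, 1], [0, 0, 0, 33, -23, 0, 1], [0, 0, 0, 33, -23, 0, 1], [0, 0, 0, 32, -23, 0, 1], [0, 0, 0, 33, -24, 0, 1], [0, 0, 0, 33, -23, 0, 1], [0, 0, 0, 33, -23, 0, 1], [0, 0, 0, 33, -23, 0, 1], [0, 0, 0, 32, -24, 0, 1], [0, 0, 0, 32, -24, 0, 1], [0, 0, 0, 32, -23, 0, 1]], force=15)

```text
time: 1.3
position: [0.5006, -0.199, 0.2473]
eef_rot: [[0.929, 0.369, -0.0], [0.369, -0.929, -0.0], [-0.0, -0.0, -1.0]]
force: [1.2, -0.9, 0.0]
finger_gap: 0.999
```

>>> send_rows(plan=[[0, 0, 0, 10, -34, 0, 1], [0, 0, 0, 10, -34, 0, 1], [0, 0, 0, 10, -34, 0, 1], [0, 0, 0, 10, -34, 0, 1], [0, 0, 0, 10, -34, 0, 1], [0, 0, 0, 10, -34, 0, 1], [0, 0, 0, 10, -34, 0, 1], [0, 0, 0, 10, -34, 0, 1], [0, 0, 0, 9, -33, 0, 1], [0, 0, 0, 8, -33, 0, 1]])

```text
time: 2.3
position: [0.4652, 0.1506, 0.2473]
eef_rot: [[0.929, 0.369, -0.0], [0.369, -0.929, -0.0], [-0.0, 0.0, -1.0]]
force: [0.5, 0.0, 0.2]
finger_gap: 0.998
```

>>> send_rows(plan=[[0, 0, -0.12, 0, 0, 0, 1], [0, 0, -0.12, 0, 0, 0, 1], [0, 0, -0.12, 0, 0, 0, 1], [0, 0, -0.12, 0, 0, 0, 1], [0, 0, -0.12, 0, 0, 0, 1], [0, 0, -0.12, 0, 0, 0, 1], [0, 0, -0.12, 0, 0, 0, 1], [0, 0, -0.12, 0, 0, 0, 1], [0, 0, -0.12, 0, 0, 0, 1], [0, 0, -0.12, 0, 0, 0, 1], [0, 0, 0, 0, 0, 0, 1]])

```text
time: 3.4
position: [0.4654, 0.1492, 0.2472]
eef_rot: [[-0.007, 1.0, -0.001], [1.0, 0.007, -0.0], [-0.0, -0.001, -1.0]]
force: [-0.6, -0.1, 0.4]
finger_gap: 0.999
```

```bash
python3 - <<'E'
from h import *
st()
plan((.466,.15,.08,90),(.466,.15,.030,90))
cv2.imwrite("pics/top1.png",grab_frame("top"))
E
```

```text
3.4 p [0.4654 0.1492 0.2472] x [-0.007  1.    -0.   ] y [ 1.     0.007 -0.001] F [-0.62 -0.1   0.42] gap 0.999 q [ 0.4   0.01 -0.76  1.82  0.    1.32 -0.35]
(0.466, 0.15, 0.08, 90) shift [  0.8   0.7 167.2] | 167.0 turn [-0.001  0.     0.007]  | shift-after-turn [  0.8   0.6 167.2]
(0.466, 0.15, 0.03, 90) shift [ 0.  0. 50.] | 50.0 turn [0. 0. 0.]  | shift-after-turn [ 0.  0. 50.]
```

View pics/top1.png

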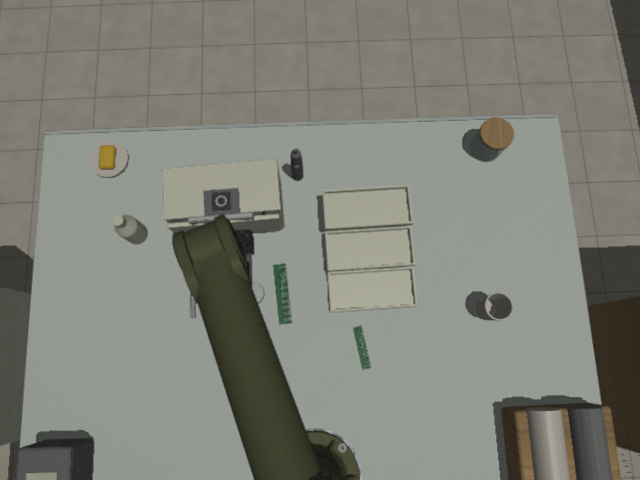

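The tin is unmoved, and part of it is visible at (258,292). Descending.

>>> send_rows(plan=[[0, 0, 0, 1, 1, 33, 1], [0, 0, 0, 0, 0, 34, 1], [0, 0, 0, 0, 0, 34, 1], [0, 0, 0, 0, 0, 34, 1], [0, 0, 0, 0, 0, 32, 1]])

```text
time: 3.95
position: [0.4664, 0.1501, 0.079]
eef_rot: [[-0.004, 1.0, -0.0], [1.0, 0.004, -0.0], [-0.0, -0.0, -1.0]]
force: [0.4, -0.8, 0.7]
finger_gap: 1.002
```

```bash
python3 - <<'E'
from h import *
st()
cv2.imwrite("pics/side2.png",grab_frame("side"))
E
```

```text
3.95 p [0.4664 0.1501 0.079 ] x [-0.004  1.    -0.   ] y [ 1.     0.004 -0.   ] F [ 0.38 -0.77  0.67] gap 1.002 q [ 0.34  0.21 -0.76  2.01  0.17  0.99 -0.5 ]
```

View pics/side2.png

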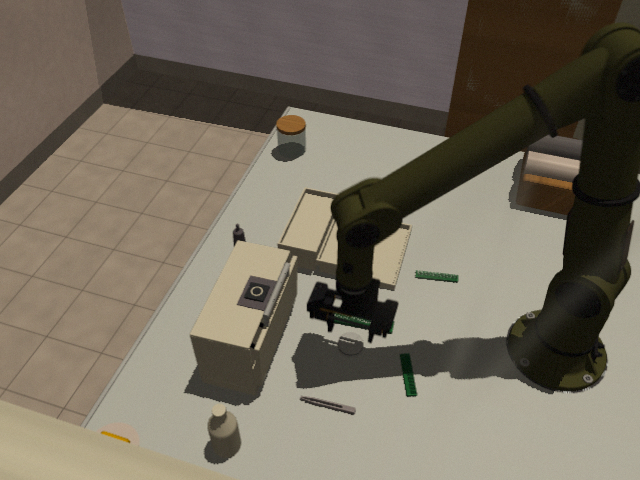

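The tin lies between the open fingers at (350,343), with no contact. Closing on it.

>>> send_rows(plan=[[0, 0, 0, 0, 0, 20, 1], [0, 0, 0, 0, 0, 20, 1], [0, 0, 0, 0, 0, 9, 1], [0, 0, 0, 0, 0, 0, 0.6], [0, 0, 0, 0, 0, 0, 0.5], [0, 0, 0, 0, 0, 0, 0.4], [0, 0, 0, 0, 0, 0, 0.4], [0, 0, 0, 0, 0, 0, 0.4]])

```text
time: 4.8
position: [0.4672, 0.1504, 0.0323]
eef_rot: [[-0.007, 1.0, 0.001], [1.0, 0.007, -0.0], [-0.0, 0.001, -1.0]]
force: [-1.7, -0.6, 4.1]
finger_gap: 0.683
```

```bash
python3 - <<'E'
from h import *
st()
plan((.466,.15,.17,None),(.668,-.158,.17,2),(.668,-.158,.098,2))
E
```

```text
4.8 p [0.4672 0.1504 0.0323] x [-0.007  1.    -0.   ] y [1.    0.007 0.001] F [-1.66 -0.64  4.11] gap 0.683 q [ 0.3   0.29 -0.73  2.04  0.25  0.9  -0.56]
(0.466, 0.15, 0.17, None) shift [  -0.4   -1.  -137.7] | 138.0 turn [0. 0. 0.]  | shift-after-turn [  -0.4   -1.  -137.7]
(0.668, -0.158, 0.17, 2) shift [-3.093e+02  1.999e+02  3.000e-01] | 368.0 turn [ 1.000e-03 -1.000e-03  1.543e+00]  | shift-after-turn [191.1 314.9   0. ]
(0.668, -0.158, 0.098, 2) shift [ 0.  0. 72.] | 72.0 turn [0. 0. 0.]  | shift-after-turn [ 0.  0. 72.]
```

>>> send_rows(plan=[[0, 0, 0, 0, 0, -10, 0.3], [0, 0, 0, 0, 0, -25, 0.3], [0, 0, 0, 0, 0, -25, 0.3], [0, 0, 0, 0, 0, -25, 0.3], [0, 0, 0, 0, 0, -25, 0.3], [0, 0, 0, 0, 0, -28, 0.3]], force=25)

```text
time: 5.4
position: [0.4663, 0.1503, 0.1709]
eef_rot: [[-0.007, 1.0, -0.0], [1.0, 0.007, -0.0], [-0.0, -0.0, -1.0]]
force: [-0.2, -0.8, 0.0]
finger_gap: 0.684
```

>>> send_rows(plan=[[0, 0, 0, -26, 17, 0, 0.3], [0, 0, 0, -26, 17, 0, 0.3], [0, 0, 0, -26, 17, 0, 0.3], [0, 0, 0, -26, 17, 0, 0.3], [0, 0, 0, -26, 17, 0, 0.3], [0, 0, 0, -26, 17, 0, 0.3], [0, 0, 0, -26, 17, 0, 0.3], [0, 0, 0, -26, 17, 0, 0.3], [0, 0, 0, -26, 16, 0, 0.3], [0, 0, 0, -25, 16, 0, 0.3], [0, 0, 0, -25, 16, 0, 0.3], [0, 0, 0, -25, 16, 0, 0.3]])

```text
time: 6.6
position: [0.6693, -0.1583, 0.1701]
eef_rot: [[-0.007, 1.0, 0.0], [1.0, 0.007, 0.0], [0.0, 0.0, -1.0]]
force: [-0.3, -0.1, 0.3]
finger_gap: 0.684
```

>>> send_rows(plan=[[0, 0, 0.14, 0, 0, 0, 0.3], [0, 0, 0.14, 0, 0, 0, 0.3], [0, 0, 0.14, 0, 0, 0, 0.3], [0, 0, 0.14, 0, 0, 0, 0.3], [0, 0, 0.14, 0, 0, 0, 0.3], [0, 0, 0.14, 0, 0, 0, 0.3], [0, 0, 0.14, 0, 0, 0, 0.3], [0, 0, 0.14, 0, 0, 0, 0.3], [0, 0, 0.14, 0, 0, 0, 0.3], [0, 0, 0.14, 0, 0, 0, 0.3], [0, 0, 0.14, 0, 0, 0, 0.3], [0, 0, 0, 0, 0, 0, 0.3]])

```text
time: 7.8
position: [0.6689, -0.1572, 0.1702]
eef_rot: [[0.999, 0.038, 0.0], [0.038, -0.999, 0.0], [0.0, -0.0, -1.0]]
force: [-0.1, 0.3, -0.4]
finger_gap: 0.68
```

```bash
python3 - <<'E'
from h import *
st()
plan((.668,-.158,.12,None),(.668,-.158,.097,None))
cv2.imwrite("pics/side3.png",grab_frame("side"))
E
```

```text
7.8 p [ 0.6689 -0.1572  0.1702] x [0.999 0.038 0.   ] y [ 0.038 -0.999 -0.   ] F [-0.14  0.31 -0.39] gap 0.68 q [ 0.4   0.46 -0.28  1.44  0.13  1.26 -1.43]
(0.668, -0.158, 0.12, None) shift [-0.9  0.8 50.2] | 50.0 turn [0. 0. 0.]  | shift-after-turn [-0.9  0.8 50.2]
(0.668, -0.158, 0.097, None) shift [-0.  0. 23.] | 23.0 turn [0. 0. 0.]  | shift-after-turn [-0.  0. 23.]
```

View pics/side3.png

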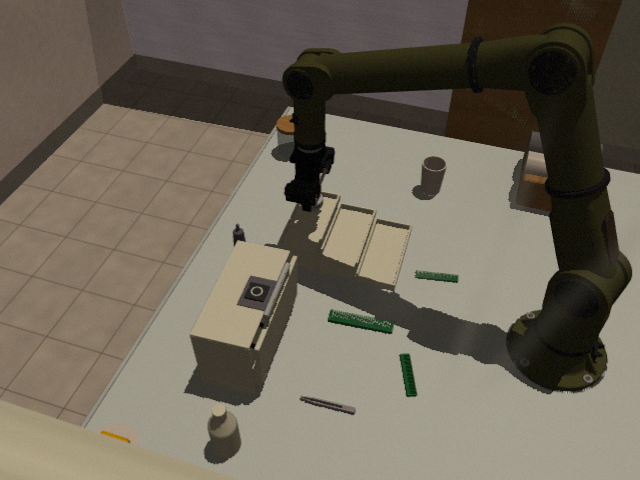

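The tin is held at about (318,198) above the top tray. Lowering and releasing.

>>> send_rows(plan=[[0, 0, 0, 0, 0, 25, 0.3], [0, 0, 0, 0, 0, 25, 0.3], [0, 0, 0, 0, 0, 15, 0.3], [0, 0, 0, 0, 0, 6, 0.3], [0, 0, 0, 0, 0, 2, 0.3], [0, 0, 0, 0, 0, 0, 0.75], [0, 0, 0, 0, 0, 0, 0.85], [0, 0, 0, 0, 0, 0, 0.85], [0, 0, 0, 0, 0, -25, 0.85], [0, 0, 0, 0, 0, -35, 0.85], [0, 0, 0, 0, 0, -35, 0.7]])

```text
time: 8.95
position: [0.6687, -0.1572, 0.1923]
eef_rot: [[0.999, 0.038, -0.001], [0.038, -0.999, 0.0], [-0.001, -0.0, -1.0]]
force: [-0.2, -0.1, -0.5]
finger_gap: 0.817
```

```bash
python3 - <<'E'
from h import *
st()
plan((.462,.0710,.18,4.5),(.462,.0710,.026,4.5))
E
```

```text
8.95 p [ 0.6687 -0.1572  0.1923] x [ 0.999  0.038 -0.001] y [ 0.038 -0.999 -0.   ] F [-0.24 -0.11 -0.52] gap 0.817 q [ 0.4   0.44 -0.28  1.41  0.12  1.31 -1.42]
(0.462, 0.071, 0.18, 4.5) shift [-197.8 -235.9   12.5] | 308.0 turn [-0.     0.001 -0.04 ]  | shift-after-turn [-188.1 -243.7   12.3]
(0.462, 0.071, 0.026, 4.5) shift [  0.   0. 154.] | 154.0 turn [0. 0. 0.]  | shift-after-turn [  0.   0. 154.]
```

>>> send_rows(plan=[[0, 0, 0, -20, -24, 1, 0.7], [0, 0, 0, -20, -24, 1, 0.7], [0, 0, 0, -20, -24, 1, 0.65], [0, 0, 0, -20, -24, 1, 0.65], [0, 0, 0, -20, -24, 1, 0.65], [0, 0, 0, -20, -24, 1, 0.65], [0, 0, 0, -20, -23, 1, 0.65], [0, 0, 0, -20, -23, 1, 0.65], [0, 0, 0, -19, -23, 1, 0.65], [0, 0, 0, -19, -23, 1, 0.65], [0, 0, -0.04, 0, 0, 0, 0.65], [0, 0, 0, 0, 0, 0, 0.65]])

```text
time: 10.15
position: [0.462, 0.0718, 0.1821]
eef_rot: [[0.997, 0.08, 0.002], [0.08, -0.997, -0.001], [0.002, 0.001, -1.0]]
force: [-0.1, -0.5, 0.5]
finger_gap: 0.649
```

```bash
python3 - <<'E'
from h import *
st()
plan((.462,.0710,.08,4.5),(.462,.0710,.027,4.5))
s=grab_frame("side");cv2.imwrite("pics/side4.png",s)
crop("side",s,260,170,440,430,2.3,"pics/s4c.png")
E
```

```text
10.15 p [0.462  0.0718 0.1821] x [0.997 0.08  0.002] y [ 0.08  -0.997  0.001] F [-0.06 -0.53  0.48] gap 0.649 q [ 0.25 -0.01 -0.45  1.96 -0.    1.19 -1.7 ]
(0.462, 0.071, 0.08, 4.5) shift [ -0.3   0.7 102.1] | 102.0 turn [ 0.001 -0.002  0.001]  | shift-after-turn [-1.000e-01  8.000e-01  1.021e+02]
(0.462, 0.071, 0.027, 4.5) shift [ 0.  0. 53.] | 53.0 turn [0. 0. 0.]  | shift-after-turn [ 0.  0. 53.]
```

View pics/s4c.png

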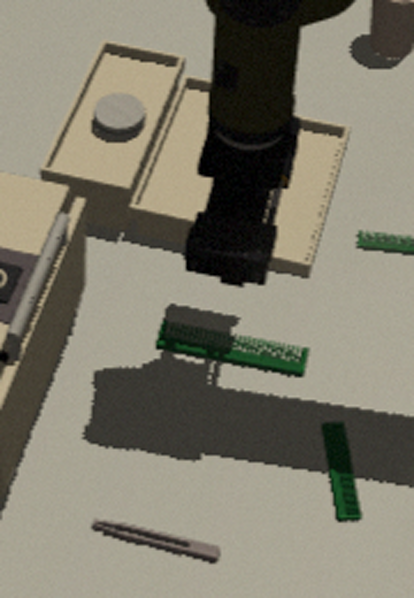

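The tin lies in the top tray at about crop (118,117) and the comb has not moved. Picking the comb.

>>> send_rows(plan=[[0, 0, 0, 0, 0, 34, 0.65], [0, 0, 0, 0, 0, 34, 0.65], [0, 0, 0, 0, 0, 34, 0.65], [0, 0, 0, 0, 0, 30, 0.65], [0, 0, 0, 0, 0, 18, 0.65], [0, 0, 0, 0, 0, 4, 0.65], [0, 0, 0, 0, 0, 0, 0.4], [0, 0, 0, 0, 0, 0, 0.2], [0, 0, 0, 0, 0, 0, 0.2], [0, 0, 0, 0, 0, 0, 0.2]], force=20)

```text
time: 11.2
position: [0.4631, 0.071, 0.0285]
eef_rot: [[0.997, 0.078, 0.002], [0.078, -0.997, -0.0], [0.002, 0.0, -1.0]]
force: [1.2, 0.1, 2.5]
finger_gap: 0.386
```

>>> send_rows(plan=[[0, 0, 0, 0, 0, -10, 0.1], [0, 0, 0, 0, 0, -25, 0.1], [0, 0, 0, 0, 0, -25, 0.1], [0, 0, 0, 0, 0, -25, 0.1]], force=30)

```text
time: 11.6
position: [0.4621, 0.0712, 0.1143]
eef_rot: [[0.997, 0.078, 0.001], [0.078, -0.997, -0.0], [0.001, 0.0, -1.0]]
force: [-0.0, 0.0, -1.2]
finger_gap: 0.393
```

```bash
python3 - <<'E'
from h import *
st()
plan((.461,-.163,.12,None),(.461,-.163,.12,91.8),(.461,-.163,.035,91.8))
s=grab_frame("side");cv2.imwrite("pics/side5.png",s)
crop("side",s,260,170,440,430,2.3,"pics/s5c.png")
E
```

```text
11.6 p [0.4621 0.0712 0.1143] x [0.997 0.078 0.001] y [ 0.078 -0.997  0.   ] F [-0.01  0.02 -1.24] gap 0.393 q [ 0.24  0.07 -0.46  2.03  0.04  1.04 -1.73]
(0.461, -0.163, 0.12, None) shift [-19.3 233.4  -5.7] | 234.0 turn [0. 0. 0.]  | shift-after-turn [-19.3 233.4  -5.7]
(0.461, -0.163, 0.12, 91.8) shift [0. 0. 0.] | 0.0 turn [ 1.000e-03 -0.000e+00 -1.524e+00]  | shift-after-turn [0. 0. 0.]
(0.461, -0.163, 0.035, 91.8) shift [ 0.  0. 85.] | 85.0 turn [0. 0. 0.]  | shift-after-turn [ 0.  0. 85.]
```

View pics/s5c.png

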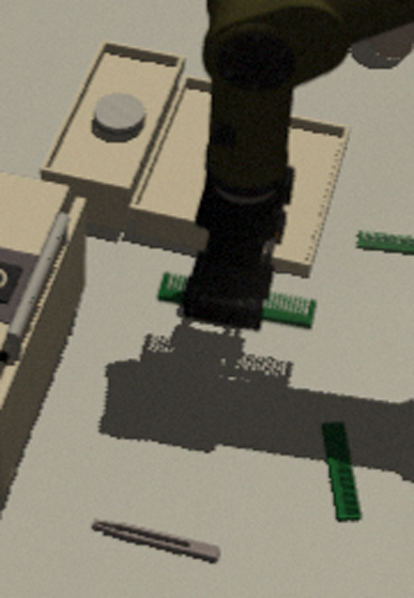

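The comb is held and level.

>>> send_rows(plan=[[0, 0, 0, -2, 26, -2, 0.1], [0, 0, 0, -2, 26, -2, 0.1], [0, 0, 0, -2, 26, -2, 0.1], [0, 0, 0, -2, 26, 0, 0.1], [0, 0, 0, -2, 26, 0, 0.1], [0, 0, 0, -2, 26, 0, 0.1], [0, 0, 0, -2, 26, 0, 0.1], [0, 0, 0, -2, 26, 0, 0.1], [0, 0, 0, -3, 25, 0, 0.1]])

```text
time: 12.55
position: [0.4614, -0.1638, 0.1194]
eef_rot: [[0.997, 0.078, 0.001], [0.078, -0.997, -0.0], [0.001, 0.0, -1.0]]
force: [0.3, 0.3, -1.1]
finger_gap: 0.383
```

>>> send_rows(plan=[[0, 0, -0.14, 0, 0, 0, 0.1], [0, 0, -0.14, 0, 0, 0, 0.1], [0, 0, -0.14, 0, 0, 0, 0.1], [0, 0, -0.14, 0, 0, 0, 0.1], [0, 0, -0.14, 0, 0, 0, 0.1], [0, 0, -0.14, 0, 0, 0, 0.1], [0, 0, -0.14, 0, 0, 0, 0.1], [0, 0, -0.14, 0, 0, 0, 0.1], [0, 0, -0.14, 0, 0, 0, 0.1], [0, 0, -0.14, 0, 0, 0, 0.1], [0, 0, -0.12, 0, 0, 0, 0.1], [0, 0, 0, 0, 0, 0, 0.1]])

```text
time: 13.75
position: [0.4614, -0.1627, 0.1192]
eef_rot: [[-0.027, 1.0, 0.001], [1.0, 0.027, -0.0], [-0.0, 0.001, -1.0]]
force: [-0.1, 0.3, 0.2]
finger_gap: 0.381
```

```bash
python3 - <<'E'
from h import *
st()
plan((.461,-.163,.034,91.8))
s=grab_frame("side");cv2.imwrite("pics/side6.png",s)
crop("side",s,260,170,440,430,2.3,"pics/s6c.png")
E
```

```text
13.75 p [ 0.4614 -0.1627  0.1192] x [-0.027  1.    -0.   ] y [1.    0.027 0.001] F [-0.07  0.28  0.23] gap 0.381 q [ 0.59  0.1  -0.32  1.99  0.04  1.06  0.28]
(0.461, -0.163, 0.034, 91.8) shift [-0.3 -0.5 85.2] | 85.0 turn [ 0.001  0.    -0.004]  | shift-after-turn [-0.3 -0.4 85.2]
```

View pics/s6c.png

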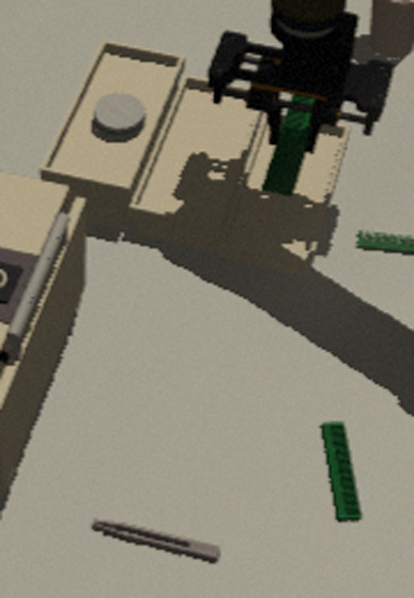

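The comb is aligned along the low tray.

>>> send_rows(plan=[[0, 0, 0, 0, 0, 25, 0.1], [0, 0, 0, 0, 0, 25, 0.1], [0, 0, 0, 0, 0, 20, 0.1], [0, 0, 0, 0, 0, 12, 0.1], [0, 0, 0, 0, 0, 4, 0.1], [0, 0, 0, 0, 0, 0, 0.1], [0, 0, 0, 0, 0, 0, 0.45], [0, 0, 0, 0, 0, 0, 0.5], [0, 0, 0, 0, 0, 0, 0.5], [0, 0, 0, 0, 0, -25, 0.5], [0, 0, 0, 0, 0, -35, 0.5], [0, 0, 0, 0, 0, -35, 0.5]])

```text
time: 15.0
position: [0.4609, -0.1625, 0.1284]
eef_rot: [[-0.027, 1.0, -0.001], [1.0, 0.027, 0.0], [0.0, -0.001, -1.0]]
force: [0.2, -0.8, 1.2]
finger_gap: 0.499
```

```bash
python3 - <<'E'
from h import *
st()
plan((.469,.311,.15,None),(.469,.311,.15,2.9),(.469,.311,.027,2.9))
E
```

```text
15.0 p [ 0.4609 -0.1625  0.1284] x [-0.027  1.     0.   ] y [ 1.     0.027 -0.001] F [ 0.23 -0.77  1.19] gap 0.499 q [ 0.59  0.09 -0.32  1.98  0.03  1.08  0.28]
(0.469, 0.311, 0.15, None) shift [473.1  20.7 -21.4] | 474.0 turn [0. 0. 0.]  | shift-after-turn [473.1  20.7 -21.4]
(0.469, 0.311, 0.15, 2.9) shift [0. 0. 0.] | 0.0 turn [-1.000e-03  0.000e+00  1.547e+00]  | shift-after-turn [0. 0. 0.]
(0.469, 0.311, 0.027, 2.9) shift [  0.   0. 123.] | 123.0 turn [0. 0. 0.]  | shift-after-turn [  0.   0. 123.]
```

>>> send_rows(plan=[[0, 0, 0, 39, 2, -10, 0.45], [0, 0, 0, 40, 2, -10, 0.45], [0, 0, 0, 40, 2, -1, 0.45], [0, 0, 0, 40, 2, 0, 0.45], [0, 0, 0, 40, 2, 0, 0.45], [0, 0, 0, 40, 2, 0, 0.45], [0, 0, 0, 39, 2, 0, 0.45], [0, 0, 0, 39, 2, 0, 0.45], [0, 0, 0, 39, 2, 0, 0.45], [0, 0, 0, 39, 1, 0, 0.45], [0, 0, 0, 39, 1, 0, 0.45], [0, 0, 0, 39, 1, 0, 0.45]])

```text
time: 16.2
position: [0.4696, 0.3122, 0.1487]
eef_rot: [[-0.026, 1.0, 0.001], [1.0, 0.026, 0.0], [0.0, 0.001, -1.0]]
force: [0.6, 0.0, -0.3]
finger_gap: 0.449
```

>>> send_rows(plan=[[0, 0, -0.14, 0, 0, 0, 0.45], [0, 0, -0.14, 0, 0, 0, 0.45], [0, 0, -0.14, 0, 0, 0, 0.45], [0, 0, -0.14, 0, 0, 0, 0.45], [0, 0, -0.14, 0, 0, 0, 0.45], [0, 0, -0.14, 0, 0, 0, 0.45], [0, 0, -0.14, 0, 0, 0, 0.45], [0, 0, -0.14, 0, 0, 0, 0.45], [0, 0, -0.14, 0, 0, 0, 0.45], [0, 0, -0.14, 0, 0, 0, 0.45], [0, 0, -0.14, 0, 0, 0, 0.45], [0, 0, -0.05, 0, 0, 0, 0.45]])

```text
time: 17.4
position: [0.4697, 0.3106, 0.1485]
eef_rot: [[-0.999, -0.049, 0.0], [-0.049, 0.999, 0.0], [-0.0, 0.0, -1.0]]
force: [0.5, -0.8, 0.1]
finger_gap: 0.452
```

```bash
python3 - <<'E'
from h import *
st()
plan((.469,.311,.027,182.9))
s=grab_frame("side");cv2.imwrite("pics/side7.png",s)
t=grab_frame("top");cv2.imwrite("pics/top7.png",t)
crop("side",s,180,170,440,430,2.3,"pics/s7c.png")
E
```

```text
17.4 p [0.4697 0.3106 0.1485] x [-0.999 -0.049 -0.   ] y [-0.049  0.999  0.   ] F [ 0.55 -0.77  0.07] gap 0.452 q [ 0.19  0.36 -0.98  1.77  0.32  1.19  0.74]
(0.469, 0.311, 0.027, 182.9) shift [  0.7   0.5 121.5] | 122.0 turn [ 0.     0.    -0.001]  | shift-after-turn [  0.7   0.5 121.5]
```

View pics/s7c.png

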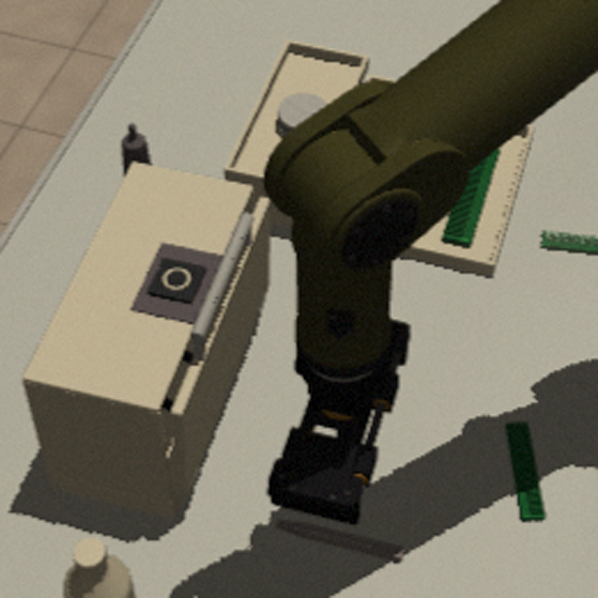

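View pics/top7.png

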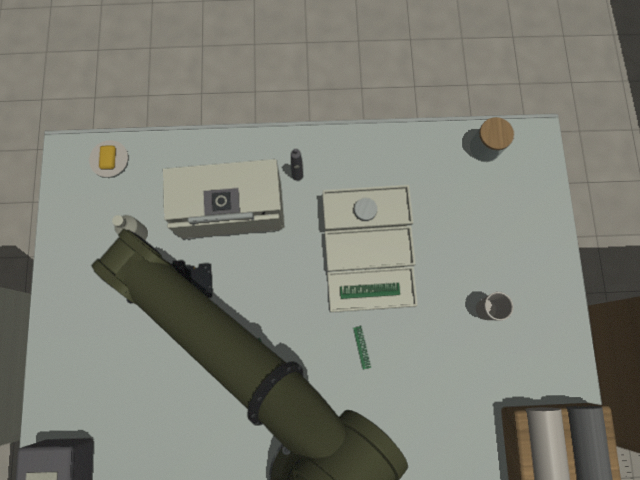

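The comb lies flat in the low tray at (370,291) and the tin in the top tray at (366,209). The tweezers are unmoved below the gripper.

>>> send_rows(plan=[[0, 0, 0, 0, 0, 34, 0.45], [0, 0, 0, 0, 0, 34, 0.45], [0, 0, 0, 1, 0, 30, 0.45], [0, 0, 0, 0, 0, 20, 0.45], [0, 0, 0, 0, 0, 5, 0.45], [0, 0, 0, 0, 0, 0, 0.2], [0, 0, 0, 0, 0, 0, 0.05], [0, 0, 0, 0, 0, 0, 0.05], [0, 0, 0, 0, 0, 0, 0.05], [0, 0, 0, 0, 0, 0, 0.05]], force=20)

```text
time: 18.5
position: [0.4686, 0.3106, 0.0256]
eef_rot: [[-0.999, -0.046, 0.0], [-0.046, 0.999, -0.0], [-0.0, -0.0, -1.0]]
force: [0.4, -0.7, 0.5]
finger_gap: 0.147
```

>>> send_rows(plan=[[0, 0, 0, 0, 0, -10, 0.0], [0, 0, 0, 0, 0, -25, 0.0], [0, 0, 0, 0, 0, -30, 0.0], [0, 0, 0, 0, 0, -30, 0.0], [0, 0, 0, 0, 0, -25, 0.0]], force=30)

```text
time: 19.0
position: [0.4686, 0.3111, 0.1478]
eef_rot: [[-0.999, -0.046, 0.001], [-0.046, 0.999, 0.001], [-0.001, 0.001, -1.0]]
force: [0.7, -0.6, 0.2]
finger_gap: 0.145
```

```bash
python3 - <<'E'
from h import *
st()
plan((.51,.05,.15,None),(.5655,-.163,.15,None),(.5655,-.163,.15,91.8),(.5655,-.163,.065,91.8))
s=grab_frame("side");cv2.imwrite("pics/side8.png",s)
crop("side",s,180,170,440,430,2.3,"pics/s8c.png")
E
```

```text
19.0 p [0.4686 0.3111 0.1478] x [-0.999 -0.046 -0.001] y [-0.046  0.999  0.001] F [ 0.71 -0.61  0.2 ] gap 0.145 q [ 0.2   0.36 -0.98  1.77  0.32  1.18  0.74]
(0.51, 0.05, 0.15, None) shift [ -29.2 -262.7   -2.3] | 264.0 turn [0. 0. 0.]  | shift-after-turn [ -29.2 -262.7   -2.3]
(0.5655, -0.163, 0.15, None) shift [-4.550e+01 -2.153e+02 -1.000e-01] | 220.0 turn [0. 0. 0.]  | shift-after-turn [-4.550e+01 -2.153e+02 -1.000e-01]
(0.5655, -0.163, 0.15, 91.8) shift [0. 0. 0.] | 0.0 turn [1.000e-03 1.000e-03 1.586e+00]  | shift-after-turn [0. 0. 0.]
(0.5655, -0.163, 0.065, 91.8) shift [ 0.  0. 85.] | 85.0 turn [0. 0. 0.]  | shift-after-turn [ 0.  0. 85.]
```

View pics/s8c.png

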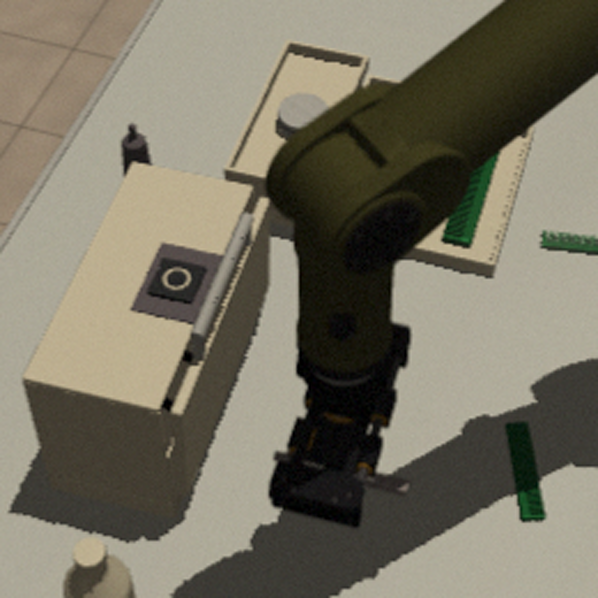

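The tweezers are held. Carrying them to the middle tray.

>>> send_rows(plan=[[0, 0, 0, -3, -29, -1, 0], [0, 0, 0, -3, -29, -1, 0], [0, 0, 0, -3, -29, 0, 0], [0, 0, 0, -3, -29, 0, 0], [0, 0, 0, -3, -29, 0, 0], [0, 0, 0, -3, -30, 0, 0], [0, 0, 0, -4, -29, 0, 0], [0, 0, 0, -4, -29, 0, 0], [0, 0, 0, -3, -30, 0, 0]])

```text
time: 19.95
position: [0.5097, 0.0483, 0.1481]
eef_rot: [[-0.999, -0.047, 0.001], [-0.047, 0.999, -0.0], [-0.001, -0.0, -1.0]]
force: [0.0, -0.3, 0.1]
finger_gap: 0.148
```

>>> send_rows(plan=[[0, 0, 0, -6, -27, 0, 0], [0, 0, 0, -6, -27, 0, 0], [0, 0, 0, -6, -27, 0, 0], [0, 0, 0, -6, -27, 0, 0], [0, 0, 0, -6, -27, 0, 0], [0, 0, 0, -5, -27, 0, 0], [0, 0, 0, -5, -27, 0, 0], [0, 0, 0, -5, -26, 0, 0]])

```text
time: 20.75
position: [0.5646, -0.1646, 0.148]
eef_rot: [[-0.999, -0.046, 0.0], [-0.046, 0.999, -0.0], [-0.0, -0.0, -1.0]]
force: [-0.0, 0.8, 0.6]
finger_gap: 0.143
```

>>> send_rows(plan=[[0, 0, 0.14, 0, 0, 0, 0], [0, 0, 0.14, 0, 0, 0, 0], [0, 0, 0.14, 0, 0, 0, 0], [0, 0, 0.14, 0, 0, 0, 0], [0, 0, 0.14, 0, 0, 0, 0], [0, 0, 0.14, 0, 0, 0, 0], [0, 0, 0.14, 0, 0, 0, 0], [0, 0, 0.14, 0, 0, 0, 0], [0, 0, 0.14, 0, 0, 0, 0], [0, 0, 0.14, 0, 0, 0, 0], [0, 0, 0.14, 0, 0, 0, 0], [0, 0, 0.05, 0, 0, 0, 0]])

```text
time: 21.95
position: [0.5645, -0.1631, 0.148]
eef_rot: [[-0.023, 1.0, 0.0], [1.0, 0.023, 0.0], [0.0, 0.0, -1.0]]
force: [-0.5, 0.1, -0.5]
finger_gap: 0.145
```

```bash
python3 - <<'E'
from h import *
st()
plan((.5655,-.163,.062,91.8))
s=grab_frame("side");cv2.imwrite("pics/side9.png",s)
crop("side",s,180,170,440,430,2.3,"pics/s9c.png")
E
```

```text
21.95 p [ 0.5645 -0.1631  0.148 ] x [-0.023  1.     0.   ] y [1.    0.023 0.   ] F [-0.51  0.07 -0.53] gap 0.145 q [ 0.68  0.3  -0.52  1.72  0.16  1.16  0.14]
(0.5655, -0.163, 0.062, 91.8) shift [ 0.1  1.  86. ] | 86.0 turn [ 0.    -0.    -0.008]  | shift-after-turn [ 0.1  1.  86. ]
```

View pics/s9c.png

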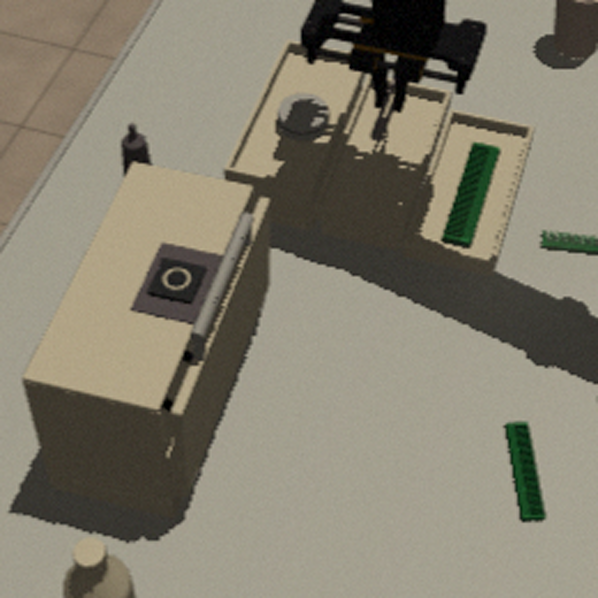

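>>> send_rows(plan=[[0, 0, 0, 0, 1, 25, 0], [0, 0, 0, 0, 0, 25, 0], [0, 0, 0, 0, 0, 20, 0], [0, 0, 0, 0, 0, 12, 0], [0, 0, 0, 0, 0, 4, 0], [0, 0, 0, 0, 0, 0, 0], [0, 0, 0, 0, 0, 0, 0.25], [0, 0, 0, 0, 0, 0, 0.35], [0, 0, 0, 0, 0, 0, 0.35], [0, 0, 0, 0, 0, -25, 0.35], [0, 0, 0, 0, 0, -35, 0.35], [0, 0, 0, 0, 0, -35, 0.35]])

```text
time: 23.2
position: [0.5652, -0.1633, 0.1576]
eef_rot: [[-0.027, 1.0, -0.001], [1.0, 0.027, 0.0], [0.0, -0.001, -1.0]]
force: [-0.1, 0.4, 0.0]
finger_gap: 0.347
```

>>> send_rows(plan=[[0, 0, 0, 0, 0, -20, 0.2], [0, 0, 0, 0, -25, -20, 0.2], [0, 0, 0, 0, -25, -20, 0.2], [0, 0, 0, 0, -25, -20, 0.2]])

```text
time: 23.6
position: [0.4898, -0.1652, 0.2376]
eef_rot: [[-0.028, 1.0, 0.001], [1.0, 0.028, -0.0], [-0.0, 0.001, -1.0]]
force: [0.2, -1.1, 0.1]
finger_gap: 0.211
```

```bash
python3 - <<'E'
from h import *
st()
s=grab_frame("side");cv2.imwrite("pics/side10.png",s)
crop("side",s,180,170,440,430,2.3,"pics/s10c.png")
t=grab_frame("top");crop("top",t,150,140,430,330,2.8,"pics/t10c.png")
E
```

```text
23.6 p [ 0.4898 -0.1652  0.2376] x [-0.028  1.    -0.   ] y [1.    0.028 0.001] F [ 0.19 -1.1   0.14] gap 0.211 q [ 0.78  0.07 -0.53  1.78  0.04  1.3   0.27]
```

View pics/s10c.png

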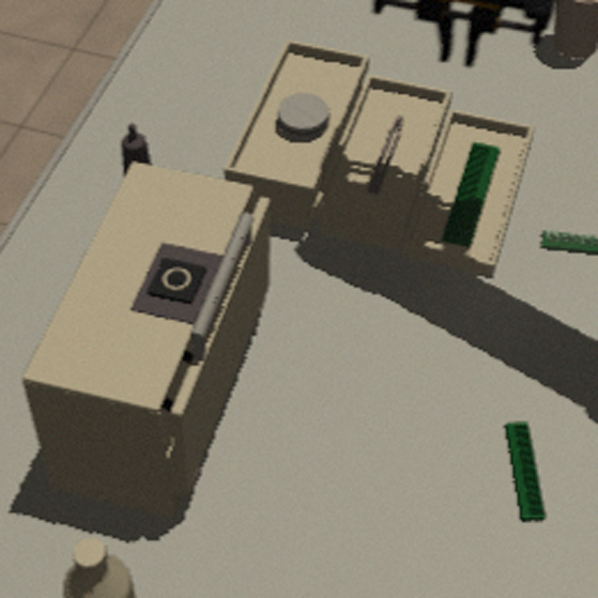

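View pics/t10c.png

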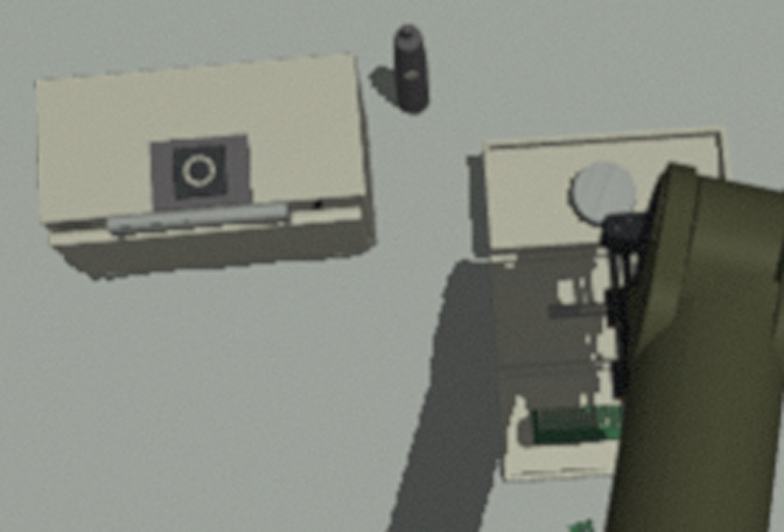

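All three items are in their trays and the area in front of the cabinet is clear. Next I'll refine the bar position.

```bash
python3 - <<'E'
from h import *
crop("side",cv2.imread("pics/side0.png"),230,240,330,340,6,"pics/sb.png")
crop("top",cv2.imread("pics/top0.png"),155,170,290,250,5.5,"pics/tb.png")
E
```

```text
(no output)
```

View pics/sb.png

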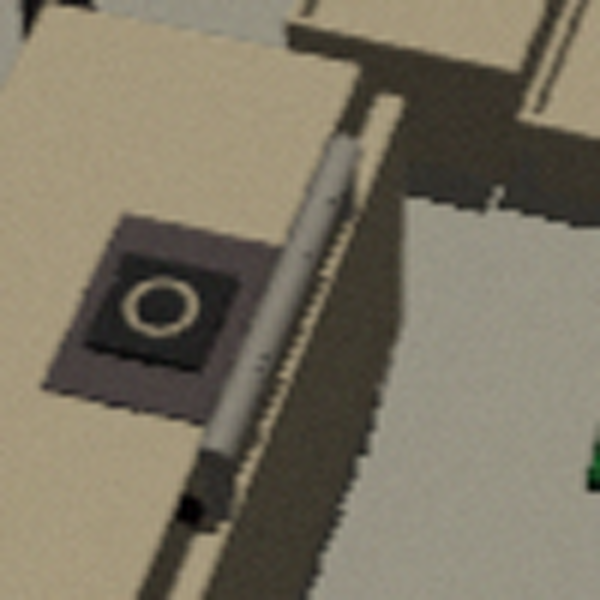

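View pics/tb.png

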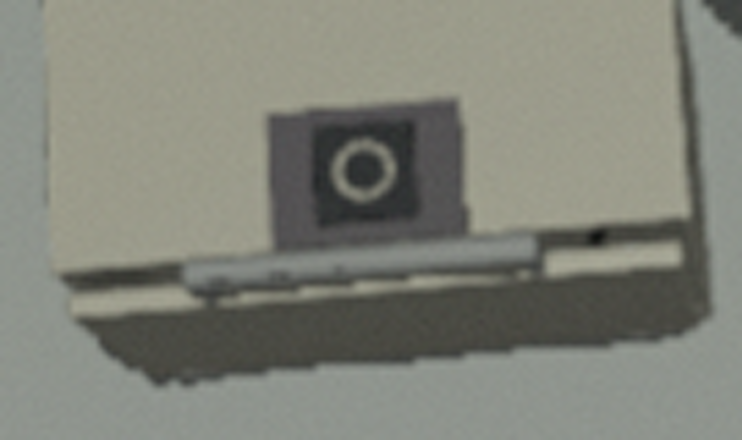

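```bash
python3 - <<'E'
from h import *
T=lambda a:np.array(a,float).reshape(-1,2)/5.5+[155,170]
S=lambda a:np.array(a,float).reshape(-1,2)/6+[230,240]
P=pz("top",T([186,276,538,250]),.218);print(P.round(4),P.mean(0).round(4))
Q=pz("side",S([346,142,218,455]),.217);print(Q.round(4),Q.mean(0).round(4),np.linalg.norm(Q[0]-Q[1]))
print("key",pz("top",T([364,170]),.194),pz("side",S([162,307]),.194))
# panel top edge ends z=.181, front-top corners
print("panel corner side",pz("side",S([404,97]),.181),"top right",pz("top",T([684,265]),.181),"top left",pz("top",T([72,316]),.181))
print("cab roof corners top",pz("top",T([688,220,60,272]),.188), "side",pz("side",S([358,70]),.188))
E
```

```text
[[0.6162 0.2734 0.218 ]
 [0.622  0.1242 0.218 ]] [0.6191 0.1988 0.218 ]
[[0.6251 0.1242 0.217 ]
 [0.6162 0.2722 0.217 ]] [0.6207 0.1982 0.217 ] 0.14828641728835146
key [[0.66758253 0.20232404 0.194     ]] [[0.6681546  0.20104318 0.194     ]]
panel corner side [[0.62473039 0.06556572 0.181     ]] top right [[0.62303538 0.06469024 0.181     ]] top left [[0.61010524 0.33182194 0.181     ]]
cab roof corners top [[0.64137965 0.0620712  0.188     ]
 [0.62822869 0.33555356 0.188     ]] side [[0.64397318 0.06387126 0.188     ]]
```

```bash
python3 - <<'E'
from h import *
st()
plan((.49,-.165,.30,None),(.6205,.1987,.30,None),(.6205,.1987,.30,92.8),(.6205,.1987,.231,92.8))
E
```

```text
23.7 p [ 0.4898 -0.1665  0.24  ] x [-0.025  1.    -0.004] y [1.    0.025 0.004] F [ 0.58 -1.15 -0.04] gap 0.2 q [ 0.78  0.07 -0.52  1.78  0.04  1.31  0.27]
(0.49, -0.165, 0.3, None) shift [  1.2   0.4 -60. ] | 60.0 turn [0. 0. 0.]  | shift-after-turn [  1.2   0.4 -60. ]
(0.6205, 0.1987, 0.3, None) shift [360.3 139.6  -1.1] | 386.0 turn [0. 0. 0.]  | shift-after-turn [360.3 139.6  -1.1]
(0.6205, 0.1987, 0.3, 92.8) shift [0. 0. 0.] | 0.0 turn [ 0.004  0.004 -0.024]  | shift-after-turn [0. 0. 0.]
(0.6205, 0.1987, 0.231, 92.8) shift [ 0.  0. 69.] | 69.0 turn [0. 0. 0.]  | shift-after-turn [ 0.  0. 69.]
```

>>> send_rows(plan=[[0, 0, 0, 0, 0, -30, 0.35], [0, 0, 0, 0, 0, -30, 0.35], [0, 0, 0, 36, 14, 0, 0.35], [0, 0, 0, 36, 14, 0, 0.35], [0, 0, 0, 36, 14, 0, 0.35], [0, 0, 0, 36, 14, 0, 0.35], [0, 0, 0, 36, 14, 0, 0.35], [0, 0, 0, 36, 14, 0, 0.35], [0, 0, 0, 36, 14, 0, 0.35], [0, 0, 0, 36, 14, 0, 0.35], [0, 0, 0, 36, 14, 0, 0.35], [0, 0, 0, 36, 14, 0, 0.35]])

```text
time: 24.9
position: [0.6216, 0.2, 0.2959]
eef_rot: [[-0.027, 1.0, -0.0], [1.0, 0.027, 0.0], [0.0, -0.0, -1.0]]
force: [0.2, -0.1, -0.2]
finger_gap: 0.352
```

>>> send_rows(plan=[[0, 0, -0.022, 0, 0, 0, 0.35], [0, 0, 0, 0, 0, 0, 0.35], [0, 0, 0, 0, 0, 0, 0.35]])

```text
time: 25.2
position: [0.6211, 0.1971, 0.296]
eef_rot: [[-0.047, 0.999, -0.0], [0.999, 0.047, -0.001], [-0.001, -0.0, -1.0]]
force: [-0.5, -0.6, 0.4]
finger_gap: 0.35
```

```bash
python3 - <<'E'
from h import *
st()
plan((.6205,.1987,.231,92.8))
s=grab_frame("side");crop("side",s,200,180,380,340,4,"pics/s11c.png")
E
```

```text
25.2 p [0.6211 0.1971 0.296 ] x [-0.047  0.999 -0.001] y [ 0.999  0.047 -0.   ] F [-0.47 -0.61  0.36] gap 0.35 q [ 0.21  0.4  -0.76  1.35  0.27  1.5  -0.49]
(0.6205, 0.1987, 0.231, 92.8) shift [ 1.7 -0.5 65. ] | 65.0 turn [-0.     0.001 -0.002]  | shift-after-turn [ 1.6 -0.5 65. ]
```

View pics/s11c.png

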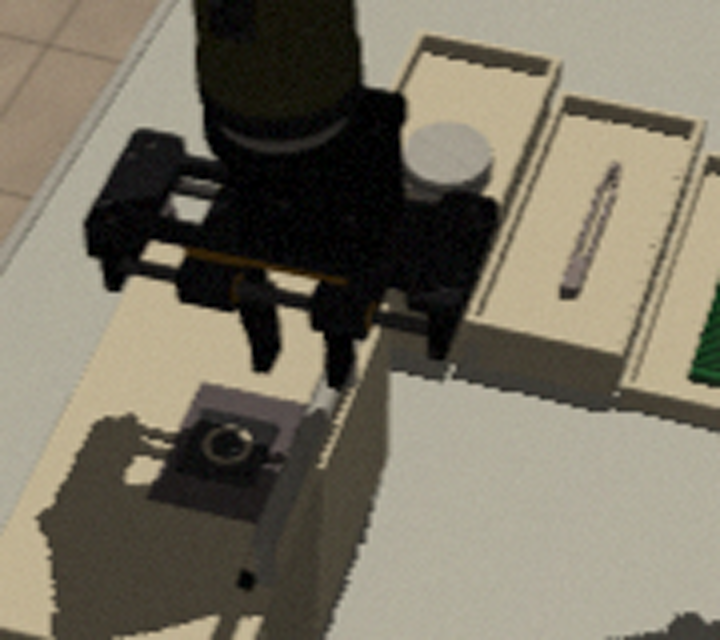

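Fingers are above the bar in the open position. Descending and gripping gently.

>>> send_rows(plan=[[0, 0, 0, 1, 0, 20, 0.35], [0, 0, 0, 0, 0, 20, 0.35], [0, 0, 0, 0, 0, 15, 0.35], [0, 0, 0, 0, 0, 10, 0.35], [0, 0, 0, 0, 0, 0, 0.35]])

```text
time: 25.75
position: [0.6202, 0.198, 0.2301]
eef_rot: [[-0.048, 0.999, -0.002], [0.999, 0.048, -0.001], [-0.001, -0.002, -1.0]]
force: [-0.7, -0.1, -1.1]
finger_gap: 0.352
```

>>> send_rows(plan=[[0, 0, 0, 0, 0, 0, 0.2], [0, 0, 0, 0, 0, 0, 0.1], [0, 0, 0, 0, 0, 0, 0.1], [0, 0, 0, 0, 0, 0, 0.1]], force=10)

```text
time: 26.15
position: [0.6213, 0.1995, 0.2325]
eef_rot: [[-0.049, 0.999, 0.002], [0.999, 0.049, 0.0], [0.0, 0.002, -1.0]]
force: [1.2, -0.4, 1.9]
finger_gap: 0.155
```

```bash
python3 - <<'E'
from h import *
st()
E
```

```text
26.15 p [0.6213 0.1995 0.2325] x [-0.049  0.999  0.   ] y [0.999 0.049 0.002] F [ 1.16 -0.36  1.92] gap 0.155 q [ 0.21  0.43 -0.76  1.45  0.29  1.38 -0.5 ]
```

>>> send_rows(plan=[[0, 0, 0, 0, -8, 0, 0.1], [0, 0, 0, 0, -8, 1, 0.1], [0, 0, 0, 0, -8, 1, 0.1], [0, 0, 0, 0, -8, 1, 0.1], [0, 0, 0, 0, -8, 2, 0.1], [0, 0, 0, 0, -7, 1, 0.1], [0, 0, 0, 0, -8, 2, 0.1], [0, 0, 0, 0, -7, 3, 0.1]], force=15)

```text
time: 26.95
position: [0.5577, 0.1962, 0.2199]
eef_rot: [[-0.049, 0.999, -0.001], [0.999, 0.049, -0.0], [-0.0, -0.001, -1.0]]
force: [3.8, 1.3, 1.3]
finger_gap: 0.152
```

```bash
python3 - <<'E'
from h import *
st()
s=grab_frame("side");crop("side",s,200,180,380,340,4,"pics/s12c.png")
E
```

```text
26.95 p [0.5577 0.1962 0.2199] x [-0.049  0.999 -0.   ] y [ 0.999  0.049 -0.001] F [3.82 1.25 1.29] gap 0.152 q [ 0.28  0.3  -0.79  1.62  0.22  1.31 -0.5 ]
```

View pics/s12c.png

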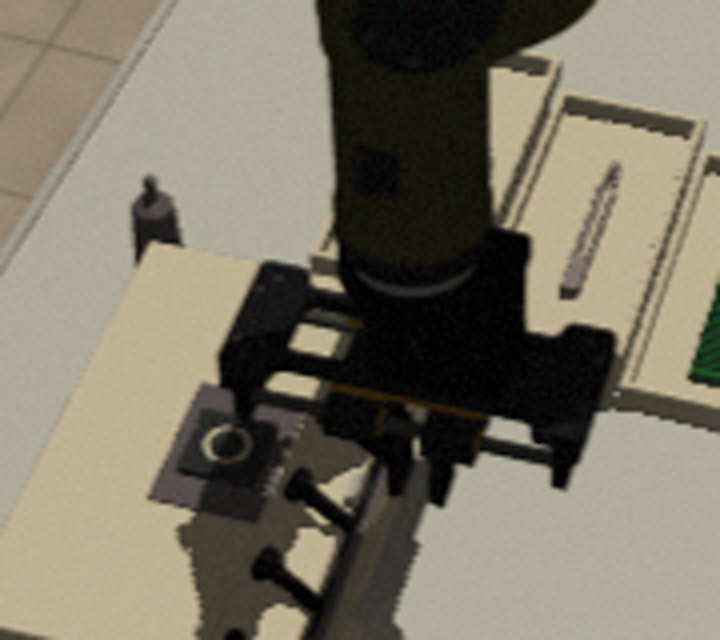

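```bash
python3 - <<'E'
from h import *
p=np.array([.5577,.1962,.2199]);ty=np.array([.999,.049,0]);tx=np.array([-.049,.999,0])
for d in(-.095,-.085,-.02,-.0145,.0145,.02,.085,.095):
  for ex in (0,.03):
    print(d,ex,[ (int(z*1000),((proj("side",p+ty*d+tx*ex+[0,0,z])[0]-[200,180])*4).round(0).tolist()) for z in(-.025,0,.02,.045)])
E
```

```text
-0.095 0 [(-25, [596.0, 526.0]), (0, [598.0, 496.0]), (20, [599.0, 472.0]), (45, [601.0, 441.0])]
-0.095 0.03 [(-25, [583.0, 570.0]), (0, [584.0, 541.0]), (20, [585.0, 517.0]), (45, [587.0, 486.0])]
-0.085 0 [(-25, [578.0, 522.0]), (0, [579.0, 492.0]), (20, [580.0, 468.0]), (45, [582.0, 437.0])]
-0.085 0.03 [(-25, [564.0, 566.0]), (0, [565.0, 537.0]), (20, [566.0, 513.0]), (45, [567.0, 482.0])]
-0.02 0 [(-25, [459.0, 496.0]), (0, [459.0, 466.0]), (20, [459.0, 442.0]), (45, [458.0, 411.0])]
-0.02 0.03 [(-25, [444.0, 539.0]), (0, [443.0, 510.0]), (20, [443.0, 486.0]), (45, [442.0, 455.0])]
-0.0145 0 [(-25, [449.0, 493.0]), (0, [449.0, 464.0]), (20, [449.0, 440.0]), (45, [448.0, 409.0])]
-0.0145 0.03 [(-25, [434.0, 537.0]), (0, [433.0, 508.0]), (20, [432.0, 483.0]), (45, [431.0, 452.0])]
0.0145 0 [(-25, [397.0, 482.0]), (0, [396.0, 452.0]), (20, [395.0, 428.0]), (45, [394.0, 397.0])]
0.0145 0.03 [(-25, [381.0, 525.0]), (0, [379.0, 496.0]), (20, [378.0, 471.0]), (45, [376.0, 440.0])]
0.02 0 [(-25, [387.0, 480.0]), (0, [386.0, 450.0]), (20, [385.0, 426.0]), (45, [384.0, 395.0])]
0.02 0.03 [(-25, [371.0, 523.0]), (0, [369.0, 493.0]), (20, [368.0, 469.0]), (45, [366.0, 438.0])]
0.085 0 [(-25, [272.0, 454.0]), (0, [269.0, 425.0]), (20, [267.0, 400.0]), (45, [264.0, 369.0])]
0.085 0.03 [(-25, [254.0, 497.0]), (0, [251.0, 467.0]), (20, [248.0, 443.0]), (45, [245.0, 412.0])]
0.095 0 [(-25, [255.0, 450.0]), (0, [252.0, 421.0]), (20, [249.0, 396.0]), (45, [246.0, 365.0])]
0.095 0.03 [(-25, [236.0, 493.0]), (0, [233.0, 463.0]), (20, [230.0, 439.0]), (45, [226.0, 408.0])]
```

Consistent with the stated body dimensions. Continuing the arc.

>>> send_rows(plan=[[0, 0, 0, 0, -7, 3, 0.1], [0, 0, 0, 0, -7, 3, 0.1], [0, 0, 0, 0, -7, 4, 0.1], [0, 0, 0, 0, -7, 4, 0.1], [0, 0, 0, 0, -7, 4, 0.1], [0, 0, 0, 0, -6, 4, 0.1], [0, 0, 0, 0, -6, 5, 0.1], [0, 0, 0, 0, -6, 5, 0.1], [0, 0, 0, 0, -6, 5, 0.1], [0, 0, 0, 0, -6, 5, 0.1], [0, 0, 0, 0, -5, 6, 0.1], [0, 0, 0, 0, -5, 6, 0.1]])

```text
time: 28.2
position: [0.4846, 0.1924, 0.1662]
eef_rot: [[-0.049, 0.999, 0.003], [0.999, 0.049, 0.001], [0.0, 0.003, -1.0]]
force: [7.5, 2.0, -2.3]
finger_gap: 0.155
```

>>> send_rows(plan=[[0, 0, 0, 0, -5, 6, 0.1], [0, 0, 0, 0, -5, 6, 0.1], [0, 0, 0, 0, -4, 7, 0.1], [0, 0, 0, 0, -4, 7, 0.1], [0, 0, 0, 0, -4, 7, 0.1], [0, 0, 0, 0, -3, 7, 0.1], [0, 0, 0, 0, -3, 7, 0.1], [0, 0, 0, 0, -3, 7, 0.1]])

```text
time: 29.0
position: [0.4562, 0.1909, 0.1133]
eef_rot: [[-0.048, 0.999, 0.008], [0.999, 0.048, 0.001], [0.001, 0.008, -1.0]]
force: [11.2, 1.0, -2.8]
finger_gap: 0.153
```

```bash
python3 - <<'E'
from h import *
st()
s=grab_frame("side");crop("side",s,200,180,420,380,3.5,"pics/s13c.png")
E
```

```text
29.0 p [0.4562 0.1909 0.1133] x [-0.048  0.999  0.001] y [0.999 0.048 0.008] F [11.23  1.05 -2.78] gap 0.153 q [ 0.32  0.17 -0.82  1.97  0.15  1.05 -0.52]
```

View pics/s13c.png

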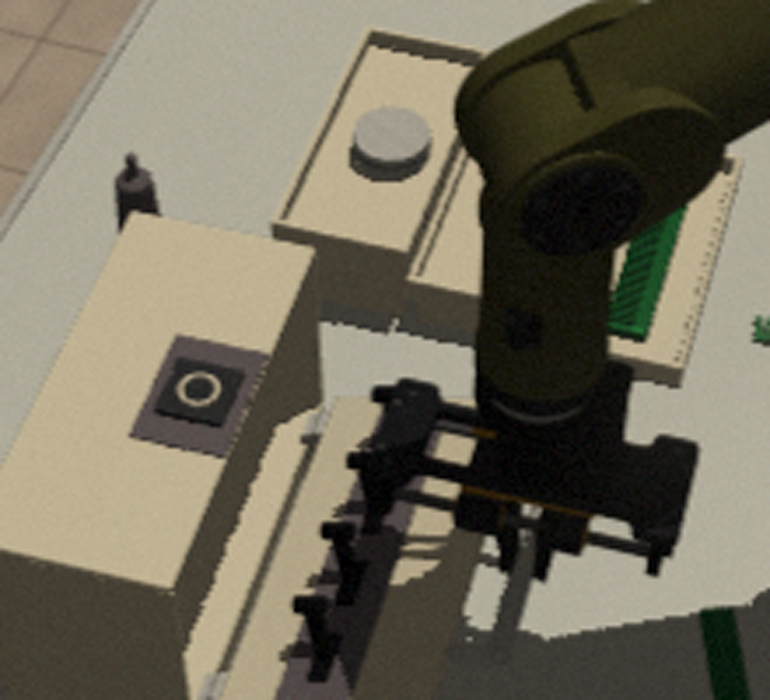

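The front is at about 70° and the pull is 11 N, so I'm slightly off the arc. I'll release here and press the rest down from above.

>>> send_rows(plan=[[0, 0, 0, 0, 3, 0, 0.15], [0, 0, 0, 0, 0, 0, 0.28], [0, 0, 0, 0, 0, 0, 0.28], [0, 0, 0, 0, 0, -20, 0.28], [0, 0, 0, 0, 0, -30, 0.28], [0, 0, 0, 0, 0, -10, 0.1], [0, 0, 0, 0, 0, 0, 0], [0, 0, 0, 0, 0, 0, 0]])

```text
time: 29.85
position: [0.4549, 0.1906, 0.1715]
eef_rot: [[-0.049, 0.999, -0.002], [0.999, 0.049, -0.001], [-0.001, -0.002, -1.0]]
force: [-0.3, 0.6, -0.6]
finger_gap: 0.091
```

```bash
python3 - <<'E'
from h import *
st()
s=grab_frame("side");crop("side",s,200,180,420,380,3.5,"pics/s14c.png")
E
```

```text
29.85 p [0.4549 0.1906 0.1715] x [-0.049  0.999 -0.001] y [ 0.999  0.049 -0.002] F [-0.31  0.64 -0.57] gap 0.091 q [ 0.35  0.1  -0.83  1.9   0.08  1.17 -0.46]
```

View pics/s14c.png

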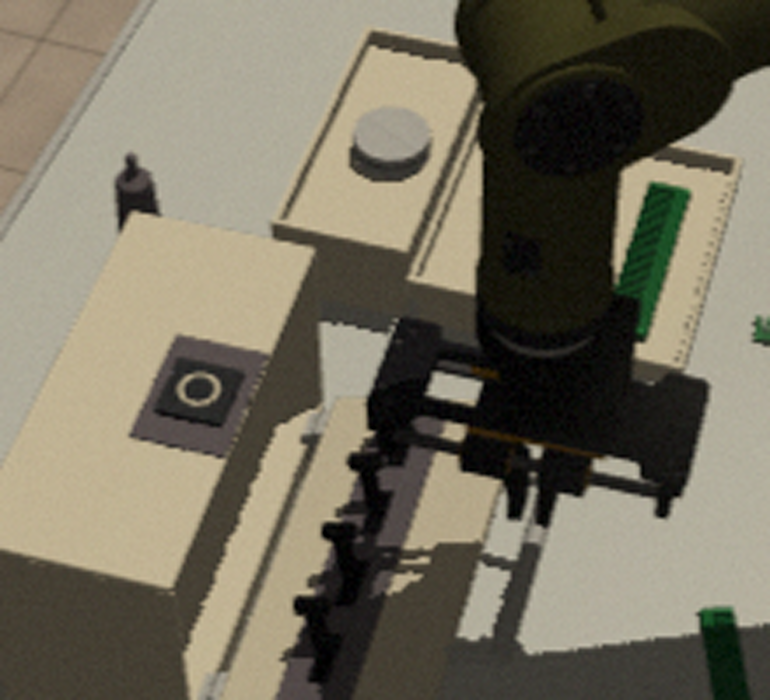

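>>> send_rows(plan=[[0, 0, 0, 0, -4, 15, 0], [0, 0, 0, 0, -3, 15, 0], [0, 0, 0, 0, 0, 12, 0], [0, 0, 0, 0, 0, 10, 0], [0, 0, 0, 0, 0, 10, 0], [0, 0, 0, 0, 0, 10, 0], [0, 0, 0, 0, 0, 10, 0], [0, 0, 0, 0, 0, 10, 0]])

```text
time: 30.7
position: [0.449, 0.1909, 0.0798]
eef_rot: [[-0.049, 0.999, 0.0], [0.999, 0.049, 0.0], [0.0, 0.0, -1.0]]
force: [-0.5, -0.4, 0.3]
finger_gap: 0.004
```

>>> send_rows(plan=[[0, 0, 0, 0, 0, 6, 0], [0, 0, 0, 0, 0, 4, 0]])

```text
time: 30.9
position: [0.4487, 0.1908, 0.0699]
eef_rot: [[-0.049, 0.999, -0.001], [0.999, 0.049, -0.0], [-0.0, -0.001, -1.0]]
force: [-1.5, -0.6, 1.7]
finger_gap: 0.006
```

```bash
python3 - <<'E'
from h import *
st()
s=grab_frame("side");crop("side",s,200,180,420,380,3.5,"pics/s15c.png")
E
```

```text
30.9 p [0.4487 0.1908 0.0699] x [-0.049  0.999 -0.   ] y [ 0.999  0.049 -0.001] F [-1.46 -0.59  1.68] gap 0.006 q [ 0.29  0.23 -0.81  2.02  0.2   0.97 -0.57]
```

View pics/s15c.png

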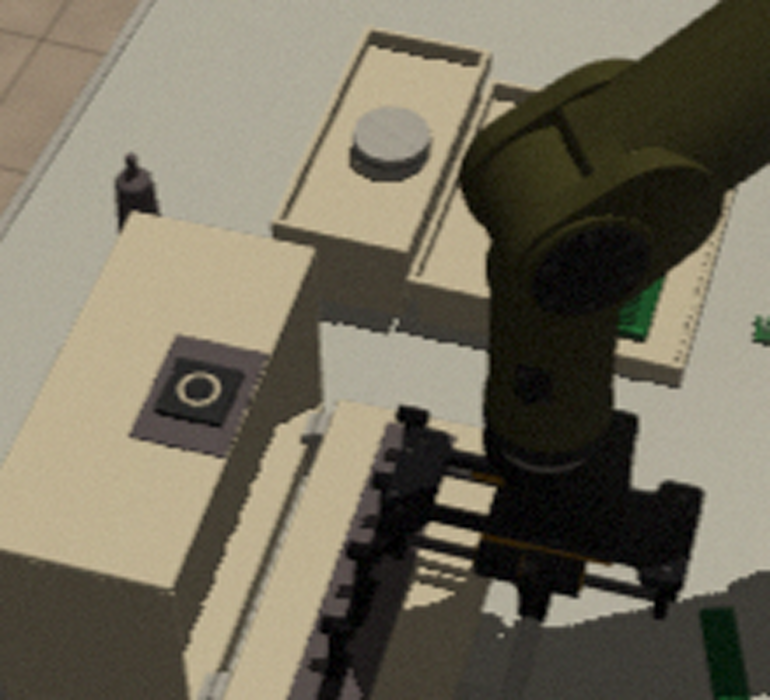

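>>> send_rows(plan=[[0, 0, 0, 0, 0, 4, 0], [0, 0, 0, 0, 0, 3, 0], [0, 0, 0, 0, 0, 0, 0]])

```text
time: 31.25
position: [0.4495, 0.1911, 0.0667]
eef_rot: [[-0.049, 0.999, 0.0], [0.999, 0.049, -0.003], [-0.003, 0.0, -1.0]]
force: [-9.7, -3.8, 28.3]
finger_gap: 0.004
```

>>> send_rows(plan=[[0, 0, 0, 0, 0, 3, 0], [0, 0, 0, 0, 0, 0, 0]])

```text
time: 31.45
position: [0.4495, 0.1912, 0.0663]
eef_rot: [[-0.049, 0.999, -0.0], [0.999, 0.049, -0.005], [-0.005, -0.0, -1.0]]
force: [-18.2, -8.1, 52.3]
finger_gap: 0.006
```

The stop is clearly reached. Backing off and looking.

>>> send_rows(plan=[[0, 0, 0, 0, 0, -10, 0], [0, 0, 0, 0, 0, -30, 0], [0, 0, 0, 0, 0, -40, 0], [0, 0, 0, 0, 0, -40, 0], [0, 0, 0, 0, -30, -30, 0], [0, 0, 0, -40, 0, 0, 0], [0, 0, 0, -40, 0, 0, 0], [0, 0, 0, -40, 0, 0, 0], [0, 0, 0, -40, 0, 0, 0], [0, 0, 0, -40, 0, 0, 0]])

```text
time: 32.45
position: [0.4289, -0.0122, 0.2111]
eef_rot: [[-0.049, 0.999, 0.002], [0.999, 0.049, -0.001], [-0.001, 0.002, -1.0]]
force: [-0.1, 0.4, 0.3]
finger_gap: 0.006
```

```bash
python3 - <<'E'
from h import *
st()
s=grab_frame("side");cv2.imwrite("pics/side16.png",s);crop("side",s,220,240,420,440,3.2,"pics/s16c.png")
t=grab_frame("top");cv2.imwrite("pics/top16.png",t);crop("top",t,150,180,300,320,4.2,"pics/t16c.png")
E
```

```text
32.45 p [ 0.4289 -0.0122  0.2111] x [-0.049  0.999 -0.001] y [0.999 0.049 0.002] F [-0.05  0.36  0.33] gap 0.006 q [ 0.59 -0.13 -0.57  2.   -0.07  1.25  0.09]
```

View pics/s16c.png

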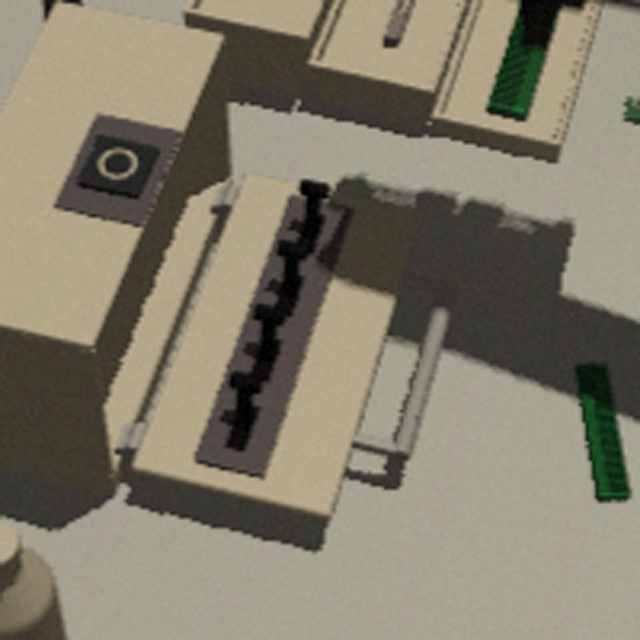

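View pics/t16c.png

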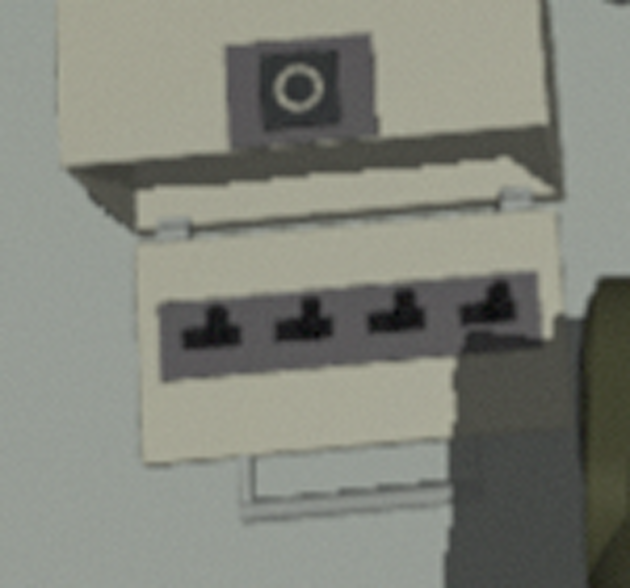

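The front is level and all four toggles are up, leaning to −y (right in the top view). Measuring the toggle row.

```bash
python3 - <<'E'
from h import *
T=lambda a:np.array(a,float).reshape(-1,2)/4.2+[150,180]
S=lambda a:np.array(a,float).reshape(-1,2)/3.2+[220,240]
print("tips top",pz("top",T([217,318,311,312,403,303,497,298]),.087).round(4))
print("tips side",pz("side",S([315,192,287,248,268,315,241,382]),.087).round(4))
print("bar",pz("top",T([243,514,450,495]),.038).round(4),"side",pz("side",S([440,312,405,452]),.038).round(4))
print("hinge side",pz("side",S([230,190,130,437]),.04).round(4),"top",pz("top",T([172,228,517,197]),.04).round(4))
# expected tips
for hx in(.621,.625):
  H=np.array([hx,.199,0]);xh=np.array([.9988,.0488,0]);yh=np.array([-.0488,.9988,0])
  P=[H-.07*xh+yh*(-.087+.058*i-.0118)+[0,0,.045+.0382] for i in range(4)]
  print(np.round(P,4).tolist());print("t",((proj("top",P)-[150,180])*4.2).round().tolist(),"s",((proj("side",P)-[220,240])*3.2).round().tolist())
E
```

```text
tips top [[0.5567 0.2708 0.087 ]
 [0.5583 0.2136 0.087 ]
 [0.5618 0.1576 0.087 ]
 [0.5628 0.1004 0.087 ]]
tips side [[0.5614 0.1016 0.087 ]
 [0.5642 0.1566 0.087 ]
 [0.5577 0.2158 0.087 ]
 [0.5568 0.2734 0.087 ]]
bar [[0.4423 0.2641 0.038 ]
 [0.4493 0.1359 0.038 ]] side [[0.4517 0.1417 0.038 ]
 [0.4423 0.2615 0.038 ]]
hinge side [[0.6361 0.085  0.04  ]
 [0.6262 0.3113 0.04  ]] top [[0.6254 0.31   0.04  ]
 [0.6375 0.0903 0.04  ]]
[[0.5559, 0.0969, 0.0832], [0.5531, 0.1548, 0.0832], [0.5502, 0.2128, 0.0832], [0.5474, 0.2707, 0.0832]]
t [[503.0, 310.0], [409.0, 318.0], [313.0, 326.0], [218.0, 334.0]] s [[324.0, 192.0], [302.0, 253.0], [280.0, 318.0], [255.0, 386.0]]
[[0.5599, 0.0969, 0.0832], [0.5571, 0.1548, 0.0832], [0.5542, 0.2128, 0.0832], [0.5514, 0.2707, 0.0832]]
t [[503.0, 304.0], [408.0, 312.0], [313.0, 320.0], [218.0, 328.0]] s [[319.0, 191.0], [297.0, 252.0], [274.0, 316.0], [250.0, 384.0]]
```

```bash
python3 - <<'E'
from h import *
st()
plan((.4289,-.0122,.2111,182.8),(.566,.045,.211,182.8),(.566,.045,.105,182.8),(.553,.312,.105,182.8))
E
```

```text
32.55 p [ 0.4288 -0.0163  0.2106] x [-0.04   0.999 -0.002] y [0.999 0.04  0.001] F [-1.13  0.26 -0.3 ] gap 0.008 q [ 0.59 -0.13 -0.57  2.   -0.07  1.25  0.09]
(0.4289, -0.0122, 0.2111, 182.8) shift [ 4.1  0.3 -0.5] | 4.0 turn [-1.00e-03  2.00e-03 -1.58e+00]  | shift-after-turn [-0.3  4.1 -0.5]
(0.566, 0.045, 0.211, 182.8) shift [-1.397e+02  5.040e+01  1.000e-01] | 149.0 turn [0. 0. 0.]  | shift-after-turn [-1.397e+02  5.040e+01  1.000e-01]
(0.566, 0.045, 0.105, 182.8) shift [  0.   0. 106.] | 106.0 turn [0. 0. 0.]  | shift-after-turn [  0.   0. 106.]
(0.553, 0.312, 0.105, 182.8) shift [-1.000e-01  2.673e+02  0.000e+00] | 267.0 turn [0. 0. 0.]  | shift-after-turn [-1.000e-01  2.673e+02  0.000e+00]
```

>>> send_rows(plan=[[0, 0, -0.14, 0, 0, 0, 0], [0, 0, -0.14, 0, 0, 0, 0], [0, 0, -0.14, 0, 0, 0, 0], [0, 0, -0.14, 0, 0, 0, 0], [0, 0, -0.14, 0, 0, 0, 0], [0, 0, -0.14, 0, 0, 0, 0], [0, 0, -0.14, 0, 0, 0, 0], [0, 0, -0.14, 0, 0, 0, 0], [0, 0, -0.14, 0, 0, 0, 0], [0, 0, -0.14, 0, 0, 0, 0], [0, 0, -0.14, 0, 0, 0, 0], [0, 0, -0.03, 0, 0, 0, 0]])

```text
time: 33.75
position: [0.429, -0.0099, 0.2107]
eef_rot: [[-0.999, -0.051, 0.001], [-0.051, 0.999, -0.0], [-0.001, -0.0, -1.0]]
force: [0.2, -0.2, -0.5]
finger_gap: 0.009
```

```bash
python3 - <<'E'
from h import *
st()
plan((.566,.045,.211,182.8),(.566,.045,.105,182.8),(.553,.312,.105,182.8))
E
```

```text
33.75 p [ 0.429  -0.0099  0.2107] x [-0.999 -0.051 -0.001] y [-0.051  0.999 -0.   ] F [ 0.2  -0.21 -0.48] gap 0.009 q [ 0.47 -0.12 -0.47  2.   -0.06  1.25  1.64]
(0.566, 0.045, 0.211, 182.8) shift [-139.6   47.9   -0.2] | 148.0 turn [-0.     0.001  0.002]  | shift-after-turn [-139.5   48.2   -0.3]
(0.566, 0.045, 0.105, 182.8) shift [  0.   0. 106.] | 106.0 turn [0. 0. 0.]  | shift-after-turn [  0.   0. 106.]
(0.553, 0.312, 0.105, 182.8) shift [-1.000e-01  2.673e+02  0.000e+00] | 267.0 turn [0. 0. 0.]  | shift-after-turn [-1.000e-01  2.673e+02  0.000e+00]
```

>>> send_rows(plan=[[0, 0, 0, -28, 10, 0, 0], [0, 0, 0, -28, 10, 0, 0], [0, 0, 0, -28, 10, 0, 0], [0, 0, 0, -28, 9, 0, 0], [0, 0, 0, -28, 9, 0, 0], [0, 0, 0, 0, 0, 30, 0], [0, 0, 0, 0, 0, 30, 0], [0, 0, 0, 0, 0, 30, 0], [0, 0, 0, 0, 0, 16, 0], [0, 0, 0, 0, 0, 0, 0], [0, 0, 0, 0, 0, 0, 0]])

```text
time: 34.85
position: [0.5669, 0.0445, 0.1054]
eef_rot: [[-0.999, -0.048, 0.001], [-0.048, 0.999, 0.0], [-0.001, 0.0, -1.0]]
force: [-0.1, -0.1, 0.7]
finger_gap: 0.003
```

```bash
python3 - <<'E'
from h import *
st()
plan((.553,.312,.105,182.8))
s=grab_frame("side");crop("side",s,220,200,420,400,3.2,"pics/s17c.png")
E
```

```text
34.85 p [0.5669 0.0445 0.1054] x [-0.999 -0.048 -0.001] y [-0.048  0.999  0.   ] F [-0.1  -0.1   0.65] gap 0.003 q [ 0.34  0.31 -0.54  1.81  0.18  1.07  1.36]
(0.553, 0.312, 0.105, 182.8) shift [  1.2 267.9   0.5] | 268.0 turn [ 0.     0.001 -0.001]  | shift-after-turn [  0.8 267.9   0.4]
```

View pics/s17c.png

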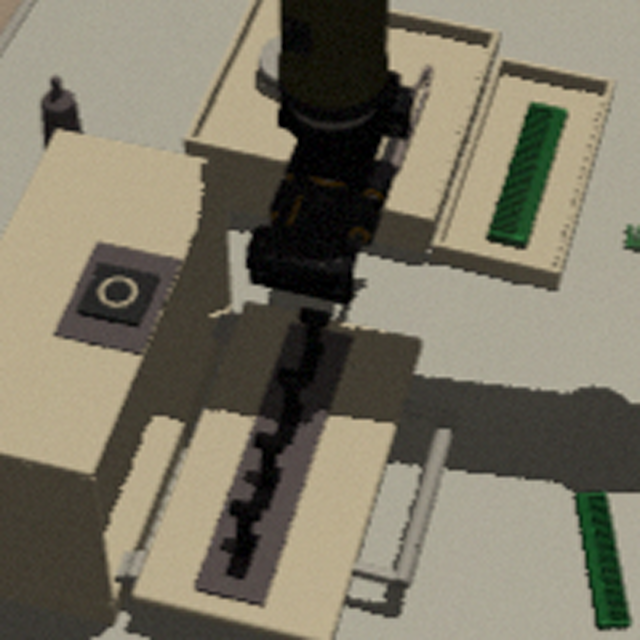

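Poised just beyond toggle 0, tip at z≈80 mm. Sweeping toward +y.

>>> send_rows(plan=[[0, 0, 0, 0, 15, 0, 0], [0, 0, 0, 0, 15, 0, 0], [0, 0, 0, 0, 15, 0, 0], [0, 0, 0, 0, 15, 0, 0], [0, 0, 0, 0, 15, 0, 0], [0, 0, 0, 0, 15, 0, 0]])

```text
time: 35.5
position: [0.5617, 0.1359, 0.1045]
eef_rot: [[-0.999, -0.049, -0.0], [-0.049, 0.999, 0.0], [0.0, 0.0, -1.0]]
force: [-0.1, -0.4, -0.1]
finger_gap: 0.005
```

>>> send_rows(plan=[[0, 0, 0, 0, 15, 0, 0], [0, 0, 0, 0, 15, 0, 0], [0, 0, 0, 0, 15, 0, 0], [0, 0, 0, 0, 15, 0, 0], [0, 0, 0, 0, 15, 0, 0], [0, 0, 0, 0, 15, 0, 0], [0, 0, 0, 0, 15, 0, 0], [0, 0, 0, 0, 15, 0, 0], [0, 0, 0, 0, 15, 0, 0], [0, 0, 0, 0, 15, 0, 0], [0, 0, 0, 0, 15, 0, 0], [0, 0, 0, 0, 15, 0, 0]])

```text
time: 36.7
position: [0.5531, 0.3152, 0.1044]
eef_rot: [[-0.999, -0.048, -0.0], [-0.048, 0.999, -0.0], [0.0, -0.0, -1.0]]
force: [0.1, -0.5, -0.2]
finger_gap: 0.007
```

```bash
python3 - <<'E'
from h import *
st()
s=grab_frame("side");crop("side",s,220,240,420,440,3.2,"pics/s18c.png")
E
```

```text
36.7 p [0.5531 0.3152 0.1044] x [-0.999 -0.048  0.   ] y [-0.048  0.999 -0.   ] F [ 0.13 -0.51 -0.19] gap 0.007 q [-0.08  0.47 -0.61  1.63  0.29  1.14  0.85]
```

View pics/s18c.png

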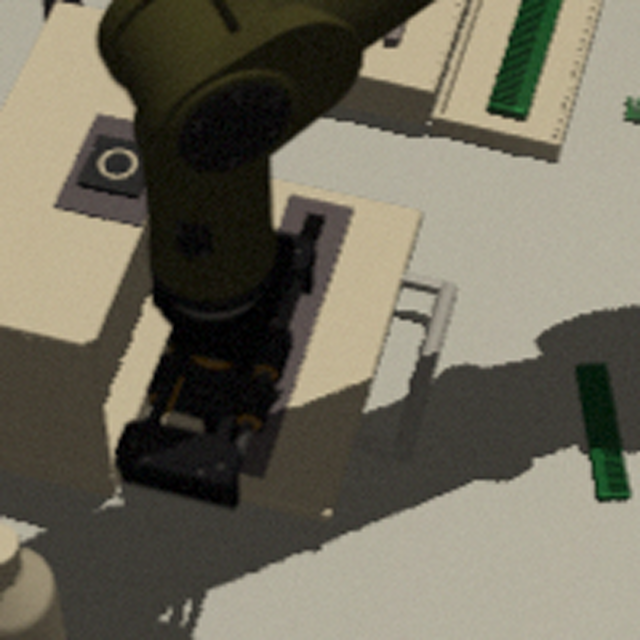

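>>> send_rows(plan=[[0, 0, 0, 0, 8, 0, 0], [0, 0, 0, 0, 0, -25, 0], [0, 0, 0, 0, 0, -40, 0], [0, 0, 0, 0, 0, -40, 0], [0, 0, 0, 30, 0, 0, 0], [0, 0, 0, 40, -30, 0, 0.2], [0, 0, 0, 40, -40, 0, 0.28], [0, 0, 0, 0, -40, 0, 0.28], [0, 0, 0, 0, -40, 0, 0.28], [0, 0, 0, 0, -40, 0, 0.28], [0, 0, 0, 0, -40, 0, 0.28], [0, 0, 0, 0, -40, 0, 0.28]])

```text
time: 37.95
position: [0.4603, 0.0498, 0.21]
eef_rot: [[-0.999, -0.047, 0.001], [-0.047, 0.999, -0.001], [-0.001, -0.001, -1.0]]
force: [1.4, -0.2, -0.8]
finger_gap: 0.278
```

```bash
python3 - <<'E'
from h import *
st()
s=grab_frame("side");cv2.imwrite("pics/side19.png",s);crop("side",s,220,240,420,440,3.2,"pics/s19c.png")
t=grab_frame("top");crop("top",t,150,180,300,320,4.2,"pics/t19c.png")
E
```

```text
37.95 p [0.4603 0.0498 0.21  ] x [-0.999 -0.047 -0.001] y [-0.047  0.999 -0.001] F [ 1.41 -0.2  -0.77] gap 0.278 q [ 0.32 -0.04 -0.47  1.93 -0.02  1.25  1.47]
```

View pics/s19c.png

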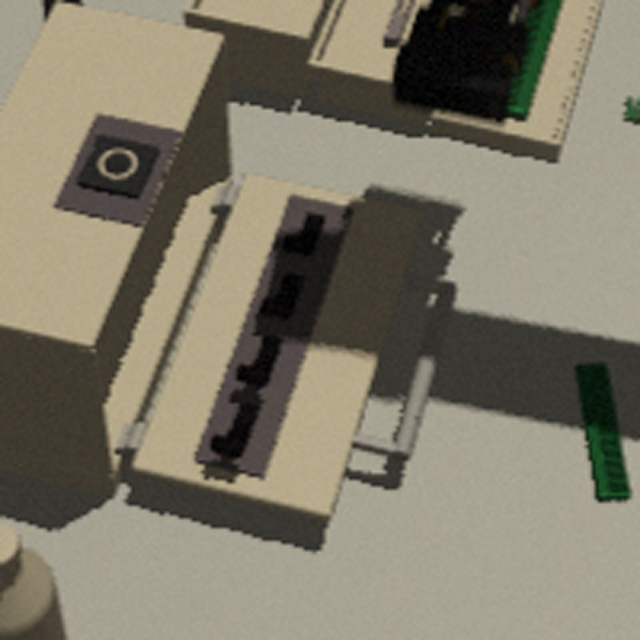

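View pics/t19c.png

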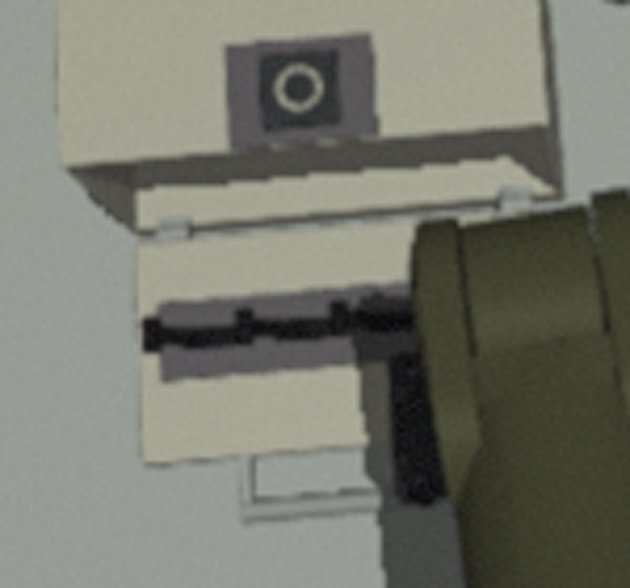

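All four toggles now lie to +y. Next I'll grip the bar at its low position.

>>> send_rows(plan=[[0, 0, 0.14, 0, 0, 0, 0.28], [0, 0, 0.14, 0, 0, 0, 0.28], [0, 0, 0.14, 0, 0, 0, 0.28], [0, 0, 0.14, 0, 0, 0, 0.28], [0, 0, 0.14, 0, 0, 0, 0.28], [0, 0, 0.14, 0, 0, 0, 0.28], [0, 0, 0.14, 0, 0, 0, 0.28], [0, 0, 0.14, 0, 0, 0, 0.28], [0, 0, 0.14, 0, 0, 0, 0.28], [0, 0, 0.14, 0, 0, 0, 0.28], [0, 0, 0.14, 0, 0, 0, 0.28], [0, 0, 0.03, 0, 0, 0, 0.28]])

```text
time: 39.25
position: [0.4604, 0.0522, 0.2097]
eef_rot: [[-0.047, 0.999, 0.0], [0.999, 0.047, -0.0], [-0.0, 0.0, -1.0]]
force: [-0.5, -0.2, -0.2]
finger_gap: 0.282
```

```bash
python3 - <<'E'
from h import *
st()
plan((.447,.1907,.12,92.8),(.447,.1907,.051,92.8))
E
```

```text
39.25 p [0.4604 0.0522 0.2097] x [-0.047  0.999 -0.   ] y [0.999 0.047 0.   ] F [-0.53 -0.23 -0.22] gap 0.282 q [ 0.35 -0.04 -0.5   1.93 -0.02  1.25 -0.1 ]
(0.447, 0.1907, 0.12, 92.8) shift [139.   -6.9  89.6] | 166.0 turn [ 0.     0.    -0.002]  | shift-after-turn [139.   -6.6  89.7]
(0.447, 0.1907, 0.051, 92.8) shift [ 0.  0. 69.] | 69.0 turn [0. 0. 0.]  | shift-after-turn [ 0.  0. 69.]
```

>>> send_rows(plan=[[0, 0, 0, 35, -1, 0, 0.28], [0, 0, 0, 35, -2, 0, 0.28], [0, 0, 0, 35, -2, 0, 0.28], [0, 0, 0, 34, -2, 0, 0.28], [0, 0, 0, 0, 0, 30, 0.28], [0, 0, 0, 0, 0, 30, 0.28], [0, 0, 0, 0, 0, 30, 0.28], [0, 0, 0, 0, 0, 0, 0.28]])

```text
time: 40.05
position: [0.4436, 0.1894, 0.1161]
eef_rot: [[-0.052, 0.999, -0.008], [0.999, 0.052, -0.002], [-0.002, -0.008, -1.0]]
force: [-0.9, 0.1, 0.5]
finger_gap: 0.282
```

```bash
python3 - <<'E'
from h import *
st()
plan((.447,.1907,.051,92.8))
s=grab_frame("side");crop("side",s,250,240,450,440,3.2,"pics/s20c.png")
E
```

```text
40.05 p [0.4436 0.1894 0.1161] x [-0.052  0.999 -0.002] y [ 0.999  0.052 -0.008] F [-0.86  0.15  0.48] gap 0.282 q [ 0.18  0.13 -0.67  1.99  0.09  1.06 -0.48]
(0.447, 0.1907, 0.051, 92.8) shift [ 1.3  4.  65. ] | 65.0 turn [-0.008  0.002  0.003]  | shift-after-turn [ 1.2  3.5 65.1]
```

View pics/s20c.png

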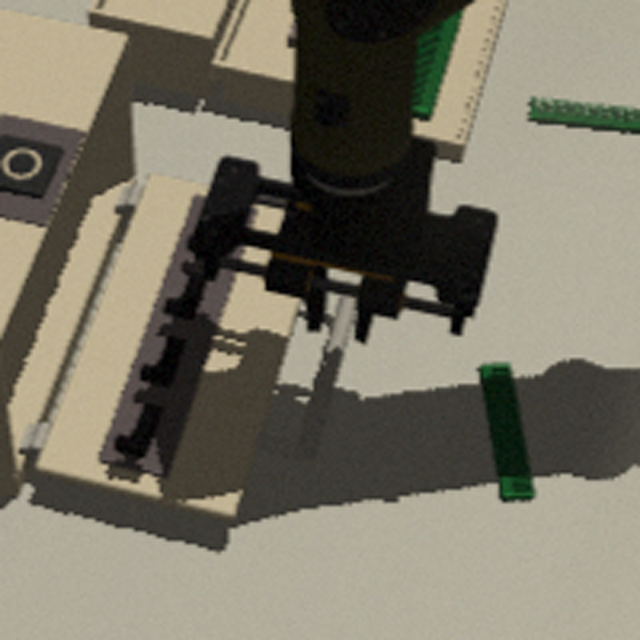

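>>> send_rows(plan=[[0, 0, 0, 0, 2, 0, 0.28], [0, 0, 0, 0, 0, 0, 0.28]])

```text
time: 40.3
position: [0.4502, 0.1909, 0.1214]
eef_rot: [[-0.049, 0.999, 0.003], [0.999, 0.049, 0.001], [0.001, 0.003, -1.0]]
force: [-0.3, -0.8, 0.9]
finger_gap: 0.279
```

>>> send_rows(plan=[[0, 0, 0, 0, 0, 20, 0.28], [0, 0, 0, 0, 0, 20, 0.28], [0, 0, 0, 0, 0, 15, 0.28], [0, 0, 0, 0, 0, 10, 0.28], [0, 0, 0, 0, 0, 0, 0.28]])

```text
time: 40.8
position: [0.4481, 0.1902, 0.0538]
eef_rot: [[-0.049, 0.999, -0.002], [0.999, 0.049, -0.0], [-0.0, -0.002, -1.0]]
force: [-0.3, 0.5, -0.8]
finger_gap: 0.279
```

>>> send_rows(plan=[[0, 0, 0, 0, 0, 0, 0.1], [0, 0, 0, 0, 0, 0, 0.05], [0, 0, 0, 0, 0, 0, 0.05], [0, 0, 0, 0, 0, 0, 0.05]], force=25)

```text
time: 41.2
position: [0.4486, 0.1907, 0.0553]
eef_rot: [[-0.049, 0.999, 0.0], [0.999, 0.049, -0.0], [-0.0, 0.0, -1.0]]
force: [-2.7, -0.8, 5.0]
finger_gap: 0.151
```

>>> send_rows(plan=[[0, 0, 0, 0, 0, 0, 0.28], [0, 0, 0, 0, 0, 0, 0.28], [0, 0, 0, 0, 0, 5, 0.28], [0, 0, 0, 0, 0, 0, 0.28], [0, 0, 0, 0, 0, 0, 0.05], [0, 0, 0, 0, 0, 0, 0.05], [0, 0, 0, 0, 0, 0, 0.05], [0, 0, 0, 0, 0, 0, 0.05]])

```text
time: 42.0
position: [0.4486, 0.1904, 0.0495]
eef_rot: [[-0.049, 0.999, -0.0], [0.999, 0.049, -0.0], [-0.0, -0.0, -1.0]]
force: [0.1, -0.2, -1.5]
finger_gap: 0.15
```

>>> send_rows(plan=[[0, 0, 0, 0, 0, -8, 0.05], [0, 0, 0, 0, 1, -8, 0.05], [0, 0, 0, 0, 1, -8, 0.05], [0, 0, 0, 0, 1, -8, 0.05], [0, 0, 0, 0, 2, -8, 0.05], [0, 0, 0, 0, 1, -7, 0.05]])

```text
time: 42.6
position: [0.4546, 0.1906, 0.0971]
eef_rot: [[-0.049, 0.999, -0.0], [0.999, 0.049, -0.0], [-0.0, -0.0, -1.0]]
force: [1.2, 0.5, -6.7]
finger_gap: 0.149
```

>>> send_rows(plan=[[0, 0, 0, 0, 2, -8, 0.05], [0, 0, 0, 0, 3, -7, 0.05], [0, 0, 0, 0, 3, -7, 0.05], [0, 0, 0, 0, 3, -7, 0.05], [0, 0, 0, 0, 3, -7, 0.05], [0, 0, 0, 0, 4, -7, 0.05]])

```text
time: 43.2
position: [0.4711, 0.1915, 0.1396]
eef_rot: [[-0.049, 0.999, -0.004], [0.999, 0.049, -0.001], [-0.001, -0.004, -1.0]]
force: [-6.0, -0.1, -2.7]
finger_gap: 0.15
```

```bash
python3 - <<'E'
from h import *
st()
s=grab_frame("side");crop("side",s,220,240,420,440,3.2,"pics/s21c.png")
E
```

```text
43.2 p [0.4711 0.1915 0.1396] x [-0.049  0.999 -0.001] y [ 0.999  0.049 -0.004] F [-5.96 -0.07 -2.71] gap 0.15 q [ 0.18  0.16 -0.66  1.91  0.11  1.12 -0.47]
```

View pics/s21c.png

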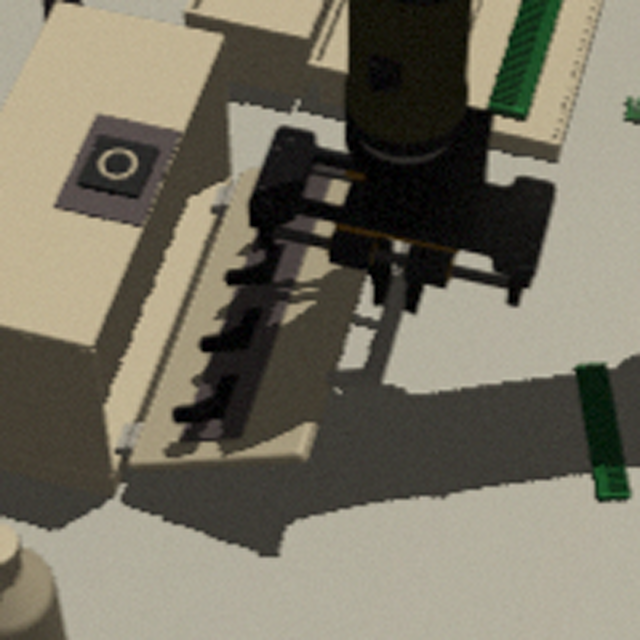

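>>> send_rows(plan=[[0, 0, 0, 0, 4, -7, 0.05], [0, 0, 0, 0, 5, -6, 0.05], [0, 0, 0, 0, 5, -6, 0.05], [0, 0, 0, 0, 4, -7, 0.05], [0, 0, 0, 0, 5, -6, 0.05], [0, 0, 0, 0, 6, -5, 0.05], [0, 0, 0, 0, 6, -5, 0.05], [0, 0, 0, 0, 5, -6, 0.05]])

```text
time: 44.05
position: [0.5083, 0.1936, 0.1885]
eef_rot: [[-0.05, 0.999, -0.01], [0.999, 0.05, -0.003], [-0.003, -0.01, -1.0]]
force: [-13.3, -1.9, 8.3]
finger_gap: 0.153
```

>>> send_rows(plan=[[0, 0, 0, 0, 6, -5, 0.05], [0, 0, 0, 0, 6, -5, 0.05], [0, 0, 0, 0, 7, -4, 0.05], [0, 0, 0, 0, 7, -4, 0.05], [0, 0, 0, 0, 7, -4, 0.05], [0, 0, 0, 0, 7, -4, 0.05], [0, 0, 0, 0, 7, -3, 0.05], [0, 0, 0, 0, 7, -3, 0.05]])

```text
time: 44.85
position: [0.5664, 0.1966, 0.2228]
eef_rot: [[-0.049, 0.999, 0.0], [0.999, 0.049, -0.001], [-0.001, 0.0, -1.0]]
force: [-7.8, -0.4, 8.0]
finger_gap: 0.153
```

>>> send_rows(plan=[[0, 0, 0, 0, 8, -3, 0.05], [0, 0, 0, 0, 7, -2, 0.05], [0, 0, 0, 0, 8, -2, 0.05], [0, 0, 0, 0, 7, -1, 0.05], [0, 0, 0, 0, 8, -1, 0.05]])

```text
time: 45.35
position: [0.6052, 0.1984, 0.2315]
eef_rot: [[-0.049, 0.999, 0.002], [0.999, 0.049, 0.0], [0.0, 0.002, -1.0]]
force: [-5.4, -0.4, 6.8]
finger_gap: 0.151
```

```bash
python3 - <<'E'
from h import *
st()
E
```

```text
45.35 p [0.6052 0.1984 0.2315] x [-0.049  0.999  0.   ] y [0.999 0.049 0.002] F [-5.38 -0.39  6.78] gap 0.151 q [ 0.12  0.36 -0.62  1.49  0.21  1.35 -0.46]
```

>>> send_rows(plan=[[0, 0, 0, 0, 7, 0, 0.05], [0, 0, 0, 0, 6, 0, 0.05], [0, 0, 0, 0, 3, 0, 0.05], [0, 0, 0, 0, 0, 0, 0.05]])

```text
time: 45.75
position: [0.6226, 0.1993, 0.2322]
eef_rot: [[-0.048, 0.999, 0.005], [0.999, 0.048, 0.001], [0.001, 0.006, -1.0]]
force: [-2.0, -0.1, 6.2]
finger_gap: 0.153
```

>>> send_rows(plan=[[0, 0, 0, 0, 3, 0, 0.05], [0, 0, 0, 0, 0, 0, 0.05]])

```text
time: 45.95
position: [0.6253, 0.1994, 0.2322]
eef_rot: [[-0.048, 0.999, 0.005], [0.999, 0.048, 0.001], [0.001, 0.005, -1.0]]
force: [-3.2, -0.8, 6.0]
finger_gap: 0.15
```

>>> send_rows(plan=[[0, 0, 0, 0, 2, 0, 0.05], [0, 0, 0, 0, 0, 0, 0.05]])

```text
time: 46.15
position: [0.6271, 0.1995, 0.2321]
eef_rot: [[-0.049, 0.999, 0.005], [0.999, 0.049, 0.001], [0.001, 0.005, -1.0]]
force: [-2.7, -0.3, 6.9]
finger_gap: 0.149
```

>>> send_rows(plan=[[0, 0, 0, 0, 2, 0, 0.05], [0, 0, 0, 0, 0, 0, 0.05]])

```text
time: 46.35
position: [0.6284, 0.1996, 0.2322]
eef_rot: [[-0.049, 0.999, 0.003], [0.999, 0.049, 0.001], [0.001, 0.003, -1.0]]
force: [-5.3, -0.3, 8.1]
finger_gap: 0.154
```

>>> send_rows(plan=[[0, 0, 0, 0, 1, 0, 0.05], [0, 0, 0, 0, 0, 0, 0.05]])

```text
time: 46.55
position: [0.6284, 0.1996, 0.2322]
eef_rot: [[-0.049, 0.999, 0.001], [0.999, 0.049, 0.0], [0.0, 0.001, -1.0]]
force: [-7.8, -0.3, 9.2]
finger_gap: 0.152
```

>>> send_rows(plan=[[0, 0, 0, 0, 2, 0, 0.05], [0, 0, 0, 0, 0, 0, 0.05]])

```text
time: 46.75
position: [0.6286, 0.1997, 0.2321]
eef_rot: [[-0.05, 0.999, -0.003], [0.999, 0.05, -0.001], [-0.001, -0.003, -1.0]]
force: [-13.0, -1.9, 11.6]
finger_gap: 0.151
```

The shut stop is reached at bar x≈0.6285. Releasing.

>>> send_rows(plan=[[0, 0, 0, 0, 0, 0, 0.2], [0, 0, 0, 0, 0, 0, 0.3], [0, 0, 0, 0, 0, 0, 0.3], [0, 0, 0, 0, 0, -20, 0.3], [0, 0, 0, 0, 0, -30, 0.3], [0, 0, 0, 0, -30, -20, 0], [0, 0, 0, 0, -30, 0, 0], [0, 0, 0, 0, -30, 0, 0], [0, 0, 0, 0, 0, 0, 0]])

```text
time: 47.65
position: [0.5388, 0.1956, 0.3002]
eef_rot: [[-0.051, 0.999, 0.003], [0.999, 0.051, -0.001], [-0.001, 0.003, -1.0]]
force: [0.1, 0.1, 0.2]
finger_gap: 0.044
```

```bash
python3 - <<'E'
from h import *
st()
s=grab_frame("side");cv2.imwrite("pics/side22.png",s);crop("side",s,230,240,330,340,6,"pics/s22c.png")
E
```

```text
47.65 p [0.5388 0.1956 0.3002] x [-0.051  0.999 -0.001] y [0.999 0.051 0.003] F [0.12 0.12 0.17] gap 0.044 q [ 0.17  0.18 -0.65  1.55  0.11  1.44 -0.43]
```

View pics/s22c.png

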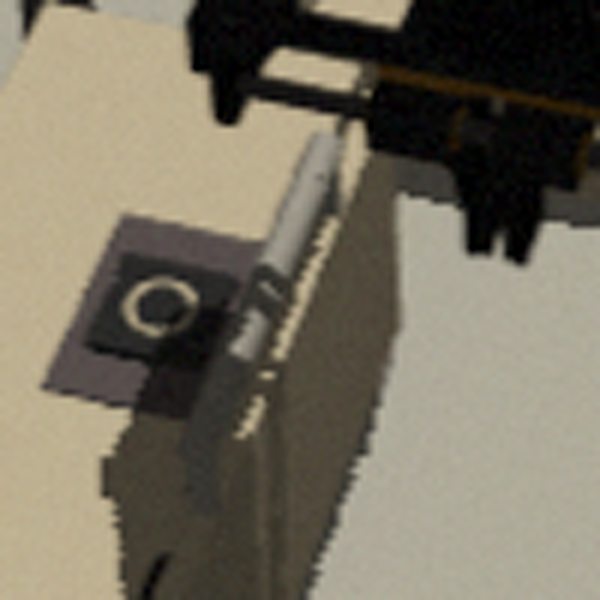

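The bar now sits further in than at the start, when the front was a little ajar. One confirming nudge from the front with closed fingers.

>>> send_rows(plan=[[0, 0, 0, 0, 20, 30, 0], [0, 0, 0, 0, 0, 35, 0], [0, 0, 0, 0, 20, 0, 0], [0, 0, 0, 0, 15, 0, 0], [0, 0, 0, 0, 8, 0, 0], [0, 0, 0, 0, 0, 0, 0]])

```text
time: 48.3
position: [0.6053, 0.1975, 0.2333]
eef_rot: [[-0.047, 0.999, 0.001], [0.999, 0.047, 0.001], [0.001, 0.001, -1.0]]
force: [-0.7, 0.1, -0.8]
finger_gap: 0.004
```

>>> send_rows(plan=[[0, 0, 0, 0, 3, 0, 0], [0, 0, 0, 0, 2, 0, 0], [0, 0, 0, 0, 0, 0, 0]])

```text
time: 48.6
position: [0.6085, 0.1983, 0.2339]
eef_rot: [[-0.049, 0.999, 0.001], [0.999, 0.049, -0.0], [-0.0, 0.001, -1.0]]
force: [-0.1, -0.3, -0.5]
finger_gap: 0.006
```

>>> send_rows(plan=[[0, 0, 0, 0, 3, 0, 0], [0, 0, 0, 0, 2, 0, 0], [0, 0, 0, 0, 0, 0, 0]])

```text
time: 48.9
position: [0.6124, 0.1986, 0.2338]
eef_rot: [[-0.049, 0.999, -0.002], [0.999, 0.049, -0.001], [-0.001, -0.002, -1.0]]
force: [-4.9, -0.8, 3.3]
finger_gap: 0.009
```

>>> send_rows(plan=[[0, 0, 0, 0, 2, 0, 0], [0, 0, 0, 0, 0, 0, 0]])

```text
time: 49.1
position: [0.6127, 0.1986, 0.2337]
eef_rot: [[-0.05, 0.999, -0.006], [0.999, 0.05, -0.002], [-0.002, -0.006, -1.0]]
force: [-10.2, -2.9, 7.1]
finger_gap: 0.003
```

>>> send_rows(plan=[[0, 0, 0, 0, 1, 0, 0], [0, 0, 0, 0, 0, 0, 0]])

```text
time: 49.3
position: [0.6127, 0.1987, 0.2337]
eef_rot: [[-0.05, 0.999, -0.008], [0.999, 0.05, -0.002], [-0.002, -0.008, -1.0]]
force: [-12.9, -3.3, 8.6]
finger_gap: 0.008
```

Firmly shut: the position holds while the force rises. Now to the key.

>>> send_rows(plan=[[0, 0, 0, 0, -15, 0, 0], [0, 0, 0, 0, 0, -25, 0], [0, 0, 0, 0, 0, -25, 0], [0, 0, 0, 0, 30, 0, 0], [0, 0, 0, 0, 35, 0, 0], [0, 0, 0, 0, 0, 0, 0], [0, 0, 0, 0, 0, 0, 0]])

```text
time: 50.0
position: [0.6668, 0.2009, 0.2823]
eef_rot: [[-0.048, 0.999, -0.001], [0.999, 0.048, 0.0], [0.0, -0.001, -1.0]]
force: [-0.4, -0.1, 0.0]
finger_gap: 0.007
```

```bash
python3 - <<'E'
from h import *
st()
plan((.668,.2016,.224,92.8))
E
```

```text
50.0 p [0.6668 0.2009 0.2823] x [-0.048  0.999  0.   ] y [ 0.999  0.048 -0.001] F [-0.42 -0.13  0.02] gap 0.007 q [ 0.08  0.47 -0.6   1.25  0.26  1.5  -0.44]
(0.668, 0.2016, 0.224, 92.8) shift [ 0.6  1.3 58.2] | 58.0 turn [-0.001 -0.    -0.   ]  | shift-after-turn [ 0.6  1.2 58.3]
```

>>> send_rows(plan=[[0, 0, 0, 1, 1, 20, 0], [0, 0, 0, 0, 0, 20, 0], [0, 0, 0, 0, 0, 12, 0], [0, 0, 0, 0, 0, 5, 0], [0, 0, 0, 0, 0, 0, 0], [0, 0, 0, 0, 0, 0, 0]])

```text
time: 50.6
position: [0.6676, 0.2024, 0.2277]
eef_rot: [[-0.049, 0.999, 0.002], [0.999, 0.049, 0.0], [0.0, 0.002, -1.0]]
force: [-0.3, 0.2, -0.4]
finger_gap: 0.002
```

```bash
python3 - <<'E'
from h import *
st()
s=grab_frame("side");crop("side",s,200,200,350,340,4,"pics/s23c.png")
E
```

```text
50.6 p [0.6676 0.2024 0.2277] x [-0.049  0.999  0.   ] y [0.999 0.049 0.002] F [-0.32  0.23 -0.39] gap 0.002 q [ 0.08  0.49 -0.6   1.33  0.28  1.4  -0.46]
```

View pics/s23c.png

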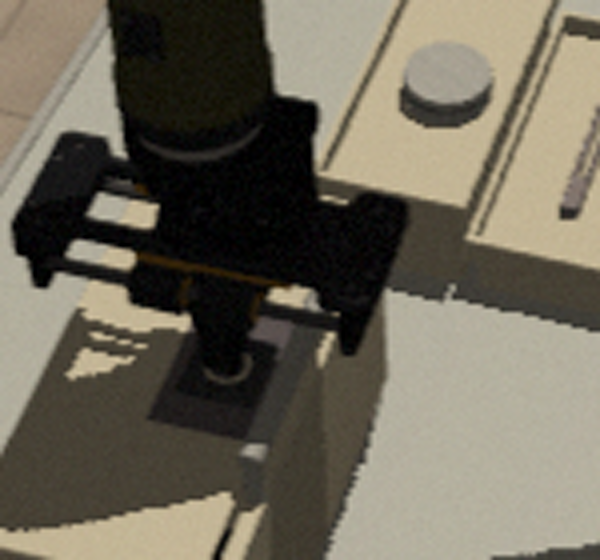

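The tip is centred over the ring at (230,365). Lowering in small steps.

>>> send_rows(plan=[[0, 0, 0, 0, 0, 4, 0], [0, 0, 0, 0, 0, 3, 0], [0, 0, 0, 0, 0, 0, 0]])

```text
time: 50.95
position: [0.6673, 0.2021, 0.2192]
eef_rot: [[-0.049, 0.999, -0.0], [0.999, 0.049, -0.0], [-0.0, -0.0, -1.0]]
force: [0.1, 1.3, 0.6]
finger_gap: 0.008
```

>>> send_rows(plan=[[0, 0, 0, 0, 0, 1, 0], [0, 0, 0, 0, 0, 0, 0]])

```text
time: 51.15
position: [0.6673, 0.2022, 0.2187]
eef_rot: [[-0.049, 0.999, 0.0], [0.999, 0.049, -0.0], [-0.0, 0.0, -1.0]]
force: [0.3, -0.6, 1.9]
finger_gap: 0.002
```

>>> send_rows(plan=[[0, 0, 0, 0, 0, 1, 0], [0, 0, 0, 0, 0, 0, 0]])

```text
time: 51.35
position: [0.6673, 0.2021, 0.218]
eef_rot: [[-0.049, 0.999, 0.0], [0.999, 0.049, -0.0], [-0.0, 0.0, -1.0]]
force: [-0.6, -0.1, 4.2]
finger_gap: 0.007
```

>>> send_rows(plan=[[0, 0, 0, 0, 0, 1, 0], [0, 0, 0, 0, 0, 0, 0], [0, 0, 0, 0, 0, 0, 0]])

```text
time: 51.65
position: [0.6673, 0.2022, 0.2173]
eef_rot: [[-0.049, 0.999, 0.001], [0.999, 0.049, -0.0], [-0.0, 0.0, -1.0]]
force: [-2.5, -1.6, 5.1]
finger_gap: 0.004
```

>>> send_rows(plan=[[0, 0, 0, 0, 0, 0.7, 0], [0, 0, 0, 0, 0, 0, 0], [0, 0, 0, 0, 0, 0, 0], [0, 0, 0, 0, 0, 0, 0]])

```text
time: 52.05
position: [0.6673, 0.2022, 0.2168]
eef_rot: [[-0.049, 0.999, 0.001], [0.999, 0.049, -0.0], [-0.0, 0.001, -1.0]]
force: [-2.2, -1.1, 6.2]
finger_gap: 0.006
```

6.2 N. Releasing the key and retreating clear of the cabinet.

>>> send_rows(plan=[[0, 0, 0, 0, 0, -5, 0], [0, 0, 0, 0, 0, -25, 0], [0, 0, 0, 0, 0, -35, 0], [0, 0, 0, 0, 0, -35, 0], [0, 0, 0, -20, -35, 0, 0], [0, 0, 0, -30, -35, 0, 0], [0, 0, 0, -35, -35, 0, 0], [0, 0, 0, -35, -35, 0, 0], [0, 0, 0, -45, 0, 0, 0], [0, 0, 0, -45, 0, 0, 0], [0, 0, 0, -45, 0, 0, 0], [0, 0, 0, 0, 0, 0, 0]])

```text
time: 53.25
position: [0.5395, -0.0683, 0.3149]
eef_rot: [[-0.037, 0.999, -0.001], [0.999, 0.037, -0.004], [-0.004, -0.001, -1.0]]
force: [0.9, 0.1, 0.2]
finger_gap: 0.005
```

```bash
python3 - <<'E'
from h import *
st()
s=grab_frame("side");cv2.imwrite("pics/side24.png",s)
t=grab_frame("top");cv2.imwrite("pics/top24.png",t)
E
```

```text
53.25 p [ 0.5395 -0.0683  0.3149] x [-0.037  0.999 -0.004] y [ 0.999  0.037 -0.001] F [0.87 0.15 0.2 ] gap 0.005 q [ 0.52  0.1  -0.48  1.6   0.05  1.46  0.08]
```

View pics/side24.png

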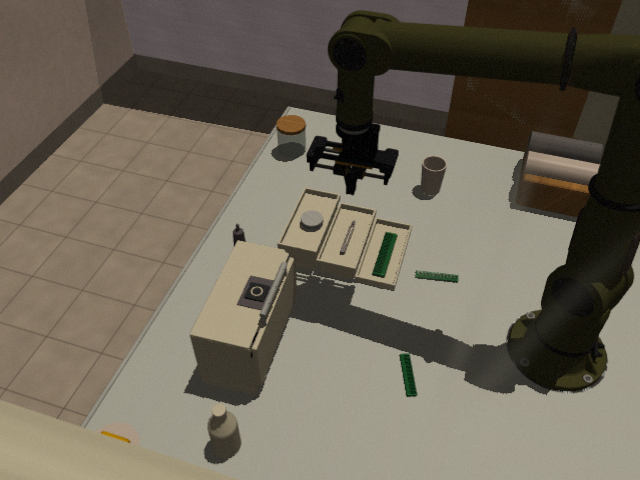

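View pics/top24.png

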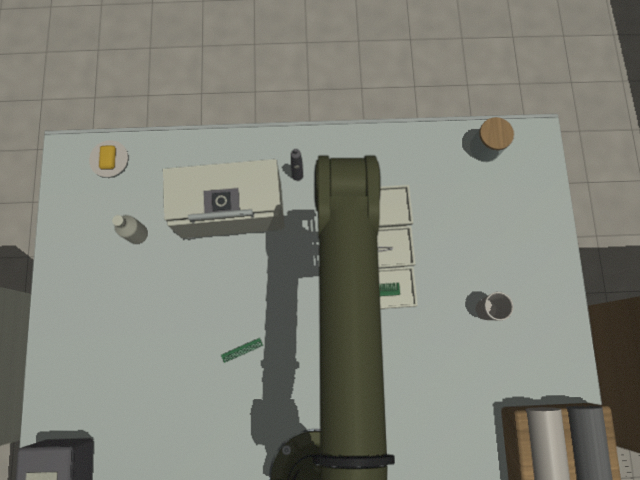

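The cabinet is shut, tin, tweezers and comb lie in their trays at side-view pixels (311,220), (348,238) and (385,254), and the bystanders are unmoved.

```bash
python3 -c "
from workcell import *
print(job_done())"
```

```text
the job is handed in; nothing more can be done
None
```

The vanity is shut down for the night and the job is handed in, at about 53 s of the 210 s allowed.

- **Things put away:** the comb lies in the lowest tray, the tweezers in the middle one and the tin in the top one. The soap case was absent, so the tin is alone there. The last pictures show all three still in their trays.
- **Toggles:** I lowered the front to its stop and swept all four toggles off in one drag from the −y end. A picture taken before closing showed all four laid over to +y. They can't be seen now that the front is shut.
- **Front:** it was slightly ajar at the start (bar about 8 mm short of shut). I pushed it to its stop, then nudged it again from outside; its position held while the force rose to about 13 N.
- **Lock key:** pressed last, reading 6.2 N at the end, then released.
- **Bystanders:** the toothbrush handle, tumbler and lotion bottle look unmoved in the last pictures.

**One high force:** pressing the lowered front onto its stop, the fingertips briefly pushed with about 52 N vertically (about 56 N in all). That is under the 120 N wrist limit. It was fingertip contact, so I don't expect the 40 N limit on the arm and gripper body to apply, but I could not confirm that.

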